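Press a lamp block against a sprung stop while a colleague screws it down

ROBOT

A 7-joint arm with a two-finger parallel gripper is mounted at the origin on the work surface. World frame = base frame: x ahead of the robot, y to its left, z up, the work surface at z = 0. Lengths are in m, angles in rad, forces in N, time in s.
With the tool pointing down it reaches from about 0.425 to 1.025 m from the base axis. Payload 3.6 kg.
Tool frame: the origin (TCP) lies between the finger pads; the fingertips stand ctrl.tip_reach ahead of it and the grasp point (between the pads) lies 11 mm behind it (ctrl.tip_reach is the distance from the TCP to the fingertips, in m); z points along the fingers, y is the direction in which the jaws open and shut (so a half turn about z gives the same grasp; the last joint's range is limited). The gripper opens to 85 mm and grips with 20 to 120 N. Pads are 22 mm wide; open, the fingers measure 114 mm over their backs; the gripper's body (76 mm by 85 mm) begins 54 mm behind the grasp point. The pads swing forward as they close: fully open they stand 13 mm farther back than shut.
Start: joints at [1.127, 0.591, 0.048, 1.609, -0.033, 0.943, -0.034], TCP at [0.248, -0.681, 0.239] pointing down, gripper open.
Joint ranges: [-2.69, 2.69], [-0.47, 2.24], [-1.27, 1.36], [0.19, 2.51], [-1.53, 4.68], [0.08, 2.07], [-3.09, 3.09]. Speed limits (rad/s): [2.57, 2.57, 3.14, 3.14, 3.14, 3.14, 3.14].

INTERFACE

Orientations are given as a rotation vector (axis times angle).
In Python, from rig import ctrl, cams gives the robot as it stands.
- The arm moves only by the tool step_arm, never from a script. Its argument "increments" is text: rows parted by semicolons, each of 4 numbers parted by spaces: the shift along the tool's x, y, z in cm, then the turn about the tool's z in rad. In form: dx dy dz spin; .... A call has 1 to 5 rows; each row shifts and turns the commanded pose from where the row before left it, along the tool's axes as they then stand; what a row does not reach is not made up. A row lasts 1/10 s, in which the tool goes at most 50 mm and 8.59 degrees, less where a joint would pass 70% of its speed; a pose out of reach is approached as far as the arm can. A call with a gripper value outside its range is refused whole. "hand" is the opening, from -1 (shut) to 1 (fully open), set as the call begins (left out, the last holds). The fingers move at their own pace and stop on an object; "force" is the grip in N (left out, the last holds). Time passes only in rows, so rows that do not move let the fingers close. It gives the time, the measured TCP pose, the force and the opening at its end, in the units of the state.
- ctrl.get_state(): the state, without advancing time (a new reading comes with each control period).
- cams.camera(name): name is "side" or "top"; returns (picture, depth): 420x560x3 uint8, red, green, blue; 420x560 float32, m along the optical axis (not along the pixel's ray), 0 where there is no reading.
- cams.get_calibration(name): a dict with "mtx" (3x3 intrinsics, pixels), "distortion" ([k1, k2, p1, p2, k3] as OpenCV has them; the pictures are not rectified), "R" (3x3) and "t" (3): a world point X has camera coordinates R X + t. Camera axes: x right, y down, z forward; pixel columns grow to the right and rows downward; lengths in m; the calibration is good to about 2 mm. A picture is of the moment at which its call begins. get_calibration takes no time and is no camera call.
- ctrl.job_done(): hands the job in, once; it reports no verdict.
Trained networks look in the newest picture that a camera, given by its name, has taken for a name from the list of things; names that differ only in an ending like _2 or _b are one class to them, and where a whole thing is asked for, a point or a joint stands for the part that bears it (a point fixed in the world has none). Each returns a list of dicts, best first, with "p" (0 to 1); they miss things now and then, are a little off and sometimes report something else, mostly with a low value. They report only what shows in the picture. A call takes as long as a camera call.
- cams.boxes_of(query, camera): "pixel" ([column, row] in pixels, amid what is visible of it).
The state is a dict: "clock": time; "joint_pos": joint angles; "joint_velocities": joint speeds; "effort": joint torques, N m; "tcp_pos": TCP position; "tcp_rot": TCP orientation; "contact_force": force on the tool from outside, world axes, zero at the start; "torque": the same for the moment, N m; "grip_width": finger opening in m.
Only numpy, scipy, OpenCV 4.12 (cv2) and the standard library are available. Lean on these libraries where they do the work, as an engineer would, in place of code of your own. Each camera call takes 0.05 s, during which the arm holds its last target.

TASK

Pull the jig's blue gate down flat, stand the aluminium lamp block in the trough with its lens end towards the orange sprung stop, and let go of it. Then swing the gate back up so that its rubber pad pushes lamp and stop back until the red pointer stands inside the green zone, never ramming the stop to its end or disturbing the other things. Finish while still holding the gate there with a steady push, not touching the lamp, so that I can drive the screws.

Things in the scene. Friction and masses are not known exactly. Their poses are not given: they have to be found in the camera images.
- jig: Grey jig fixed to the bench, 165 x 130 x 40. Origin: bench level, under the middle of the hinge line at its front. x runs along the trough to the stop, z up. Trough floor 40 above the bench, from x = 6; two side rails, inner faces at y = +-27, 8 thick, 12 high, x 6 to 84. White block with green zone beside the stop: x 85 to 135, y 38 to 64, 40 above the floor. Spring housing x 145 to 165, 36 high.
- gate (a joint): Gate angle about the hinge line (along the jig's y, x = 0, 40 above the bench): 0 upright, positive as it swings down towards the robot (jig -x), 1.57 flat, fully open; -0.3 leaning fully inward. Friction of 0.12 N m keeps it where it is left. Starts nearly upright. With the lamp between pad and resting stop it is about 0.28 (0.5 if 10 short), with the pointer at mid green about 0.
- gate_bar (a point): Middle of the blue gate's round steel bar, 12 in diameter, 92 long along the jig's y, 80 from the hinge line: 120 above the bench upright, 40 flat. Gate plate 92 wide, 8 thick, up to 44 from the hinge, ears at its sides; an open window, 30 high, lies between plate and bar. Pinch the bar from above with the fingers closing along the jig's x (it turns in the fingers as the gate swings), or push it.
- gate_pad (a point): Tip of the rubber pad, 16 across, on the gate's inner face: 32 from the hinge line towards the bar, 24 inward from the plate's mid plane.
- stop (a joint): How far (m) the orange stop is pushed back along the jig's +x: 0 at rest, 0.022 end of travel. Spring: 3 N at 0, plus 1.2 N per mm (13.8 N at 9 mm). The red pointer is over the green zone from 0.004 to 0.014, mid green at 0.009. Each mm of travel takes about 2.5 mm at the gate's bar; the push there is about 0.4 of that at the stop (some 7 to 8 N at mid green, with friction).
- stop_face (a point): Middle of the orange stop's face towards the gate, 25 above the trough's floor, at jig x = 85 at rest. The stop is a plate 12 thick, 56 wide, 42 high; the red pointer on its top reaches over the white block with the green zone.
- lamp: Lamp block: 70 long (x), 40 wide (y), 50 high (z), about 0.3 kg; aluminium, a brass-ringed lens in its +x end face and a small brass plate on top near that end, copper fins at the -x end. Origin: centre of its underside. Stands on the bench right of the jig, +x roughly away from the robot; grip it from above across its 40 width. Lower it to jig (40, 0, 40), 10 short of the stop.
- lamp_lens (a point): Centre of the lamp's lens end face (35 along the lamp's +x from its origin, 25 up).
- objective: Bystander: white microscope objective with a black ring, upright, 52 in diameter, 62 high; origin under its centre. It and the lamp may have swapped places.
- beaker: Bystander: glass beaker, 70 across, 95 high; origin under its centre.
- bottle: Bystander: amber glass bottle, 60 across, 140 high; origin under its centre.
- dish: Bystander: shallow glass dish, 90 across, 16 high; origin under its centre.
- driver: Bystander: screwdriver lying on the bench left of the jig; origin at the middle of its underside.

How it is judged:
On the way, in this order (a step that is already met when the one before it is completed fails the run):
1. the gate has been pulled down flat (value of joint gate above 1.4 rad), for 0.1 s.
2. the lamp stands in the trough, lens end to the stop, let go, with the gate still down (y of lamp in the frame of jig between -0.009 and 0.009 m and z of lamp in the frame of jig between 0.036 and 0.044 m and angle between the x axis of lamp and the x axis of jig, either way round below 0.2 rad and x of lamp_lens in the frame of jig between 0.065 and 0.092 m and contact force between the fingers and lamp below 0.1 N and value of joint gate above 1.1 rad), for 0.2 s.
At the end, for the whole second after the job is handed in: Fingers push the gate (over 1 N), gate presses lamp and lamp the stop (5 to 23 N); stop pushed back 4 to 14 mm and steady (4 mm/s); lamp on the trough floor, within 9 mm of its middle and 0.2 rad, lens face within 3 mm of the stop, not touched by the robot. Holds through the last second (y of lamp in the frame of jig between -0.009 and 0.009 m and z of lamp in the frame of jig between 0.036 and 0.044 m and angle between the x axis of lamp and the x axis of jig, either way round below 0.2 rad and x of lamp_lens in the frame of jig above 0.086 m and x of lamp_lens in the frame of stop_face between -0.003 and 0.003 m and value of joint stop between 0.004 and 0.014 m and velocity of joint stop between -0.004 and 0.004 m/s and contact force between lamp and stop between 5 and 23 N and contact force between gate and lamp above 5 N and contact force between the fingers and gate above 1 N and contact force between each of the arm, the fingers and lamp below 0.1 N); the arm keeps its last pose, push and grip.
It fails at once if the stop is rammed to the end of its travel (value of joint stop above 0.0195 m).
It fails at once if a bystander is shifted or knocked over (distance of any of objective, beaker, bottle, dish, driver from where it was at the start of the episode above 0.02 m or angle between any of objective, beaker, bottle's own z axis and vertical above 0.4 rad).
It also fails if it takes over 72 s, if anything falls off the work surface, if the arm or the gripper's body presses on something with over 40 N, if the wrist force passes 120 N, or if a joint passes its speed limit or range.

## Working session

There is one attempt and no reset: what is moved stays moved. The work goes in short steps, Python scripts to look and compute and a tool call to move; the robot and the scene stay as the last step left them, time stands still between calls to the robot, and variables do not carry over. Pictures are saved under pics/ and viewed, and the job is handed in when it is done.

Besides the shell and the picture viewer there is one more tool, called after "Request:" by a JSON object that holds its "api" and its "payload", one argument or row to a line. step_arm: Moves the arm, as the interface text tells. Its arguments: {"type":"object","properties":{"increments":{"type":"string"},"hand":{"type":"number"},"force":{"type":"number"}},"required":["increments"]}

```bash
ls; mkdir -p pics; python3 - <<'E'
from rig import ctrl,cams
import cv2,numpy as np
print(ctrl.get_state(), ctrl.tip_reach)
for n in ("side","top"):
    im,d=cams.camera(n); cv2.imwrite(f"pics/{n}0.png",im[:,:,::-1]); np.save(f"{n}_d0.npy",d)
    print(n,cams.get_calibration(n))
    for q in ["jig","gate","gate_bar","gate_pad","stop_face","lamp","lamp_lens","objective","beaker","bottle","dish","driver"]:
        print(q,[(np.round(b["pixel"]),round(b["p"],2)) for b in cams.boxes_of(q,n)[:2]])
E
```

```text
pics
{'clock': 0.0, 'joint_pos': array([ 1.12748391,  0.59212078,  0.04828228,  1.60984878, -0.03330418,
        0.94270407, -0.0336889 ]), 'joint_velocities': array([ 6.63557724e-05, -1.72985497e-04, -1.09024438e-03,  2.01844007e-04,
       -6.19009939e-04, -4.82850184e-04,  6.01911112e-04]), 'effort': array([-7.20669814e-04, -5.48693347e+01,  1.54602226e+00, -1.98124856e+01,
        9.38949961e-03,  8.80456239e-03,  1.90967242e-06]), 'tcp_pos': array([ 0.24820841, -0.68031089,  0.23812937]), 'tcp_rot': array([-3.09144769e+00, -5.46459857e-01,  7.99152457e-04]), 'contact_force': array([ 0.44280341,  0.48410511, -0.25318153]), 'torque': array([-0.02580055,  0.0042645 ,  0.02043223]), 'grip_width': 0.08536776009180223} 0.008
side {'mtx': array([[530.10987238,   0.        , 280.95082629],
       [  0.        , 530.10987238, 217.38882543],
       [  0.        ,   0.        ,   1.        ]]), 'distortion': array([0.00599874, 0.        , 0.        , 0.        , 0.        ]), 'R': array([[-0.70641894, -0.70757056,  0.01778149],
       [-0.54010746,  0.52265153, -0.65963574],
       [ 0.457
[... 1025 characters left out ...]
912, -0.00781204],
       [-0.99321907,  0.0192325 , -0.11465592],
       [ 0.11478314,  0.00564273, -0.99337455]]), 't': array([0.06647215, 0.52929324, 1.12074079])}
jig [(array([289., 156.]), 0.56)]
gate [(array([290., 197.]), 0.74)]
gate_bar [(array([292., 191.]), 0.69)]
gate_pad [(array([294., 190.]), 0.81)]
stop_face [(array([288., 149.]), 0.65)]
lamp [(array([448., 208.]), 0.61)]
lamp_lens [(array([446., 206.]), 0.7)]
objective [(array([391., 215.]), 0.92)]
beaker [(array([170., 278.]), 0.96), (array([292., 191.]), 0.49)]
bottle [(array([134., 211.]), 0.98), (array([169., 277.]), 0.16)]
dish [(array([384., 157.]), 0.73)]
driver [(array([179., 206.]), 0.84), (array([445., 209.]), 0.24)]
```

View pics/side0.png

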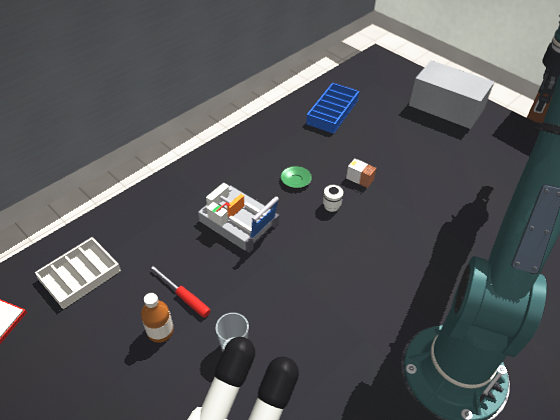

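View pics/top0.png

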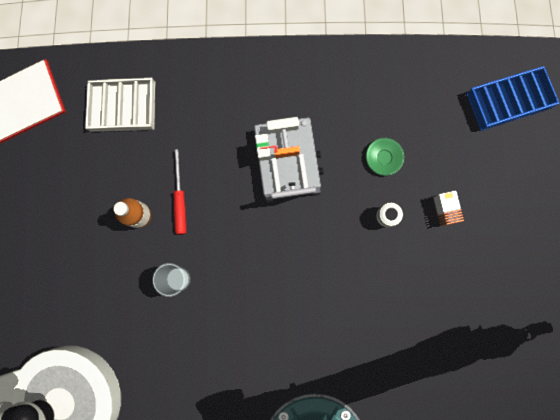

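The pictures show the jig near the top camera's (288,156), the lamp at (448,208) with its fins towards the robot, and the objective at (391,215). I'll build an orthographic map to get their poses.

```bash
cat > h.py <<'E'
from rig import ctrl,cams
import cv2,numpy as np
def cloud(n,im=None,d=None):
    if im is None: im,d=cams.camera(n)
    c=cams.get_calibration(n); h,w=d.shape
    uv=np.stack(np.meshgrid(np.arange(w),np.arange(h)),-1).reshape(-1,1,2).astype(np.float64)
    p=cv2.undistortPoints(uv,c["mtx"],c["distortion"]).reshape(h,w,2)
    P=np.dstack([p*d[...,None],d])
    W=(P-c["t"])@c["R"]
    W[d==0]=np.nan
    return im,d,W
def proj(n,X):
    c=cams.get_calibration(n)
    r,_=cv2.Rodrigues(c["R"])
    return cv2.projectPoints(np.atleast_2d(np.array(X,float)),r,c["t"],c["mtx"],c["distortion"])[0].reshape(-1,2)
E
python3 - <<'E'
from h import *
for n in("side","top"):
    im=cv2.imread(f"pics/{n}0.png"); d=np.load(f"{n}_d0.npy")
    _,_,W=cloud(n,im,d)
    z=W[...,2]; m=(abs(z)<.02)
    print(n,np.nanmedian(z[m]))
    if n=="top":
        for px in [(288,156),(448,208),(391,215),(384,157),(292,191),(171,280),(132,212),(180,205)]: print(px,W[px[1],px[0]].round(3))
        for nm,(u0,u1,v0,v1) in dict(lamp=(425,475,185,230),jig=(240,330,110,205)).items():
            s=8; cr=cv2.resize(im[v0:v1,u0:u1],None,fx=s if nm=="lamp" else 6,fy=s if nm=="lamp" else 6,interpolation=cv2.INTER_CUBIC); cv2.imwrite(f"pics/c_{nm}.png",cr)
        m=(W[...,2]>.042)&(W[...,2]<.06); m[:, :428]=0; m[:,472:]=0; m[:190]=0; m[230:]=0
        P=W[m]; print(len(P),cv2.minAreaRect((P[:,:2]*1000).astype(np.float32)), np.median(P[:,2]))
    else:
        cv2.imwrite("pics/c_sjig.png",cv2.resize(im[170:255,190:290],None,fx=7,fy=7,interpolation=cv2.INTER_CUBIC))
        cv2.imwrite("pics/c_slamp.png",cv2.resize(im[150:220,310:390],None,fx=8,fy=8,interpolation=cv2.INTER_CUBIC))
E
```

```text
side -0.0006478956521357249
top 0.00047774769067515665
(288, 156) [0.656 0.047 0.043]
(448, 208) [ 0.529 -0.31   0.054]
(391, 215) [ 0.515 -0.177  0.064]
(384, 157) [ 0.659 -0.179  0.005]
(292, 191) [0.563 0.041 0.126]
(171, 280) [0.38  0.323 0.006]
(132, 212) [0.527 0.385 0.107]
(180, 205) [0.551 0.298 0.026]
535 ((531.8198852539062, -318.97406005859375), (70.94657135009766, 43.30879211425781), 9.498594284057617) 0.04979540417332863
```

View pics/c_jig.png

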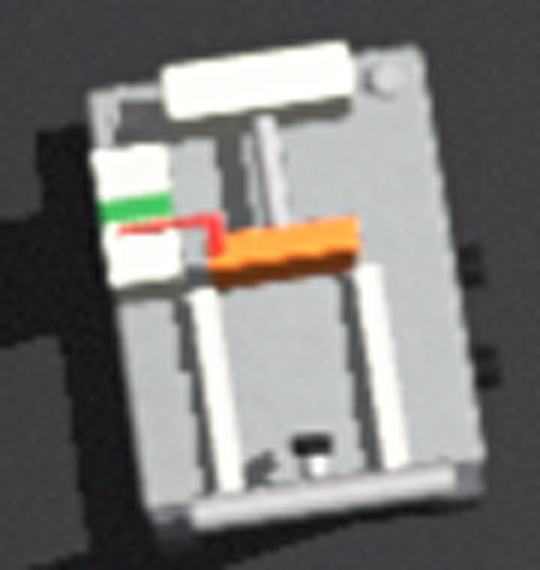

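View pics/c_sjig.png

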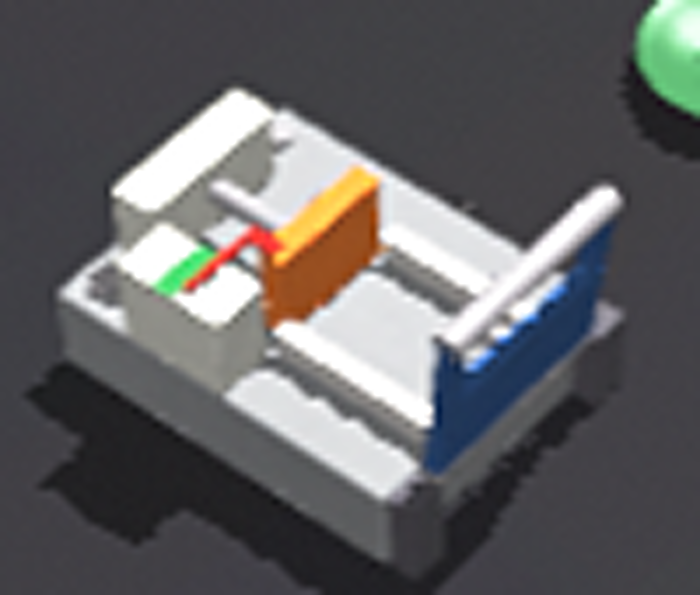

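View pics/c_lamp.png

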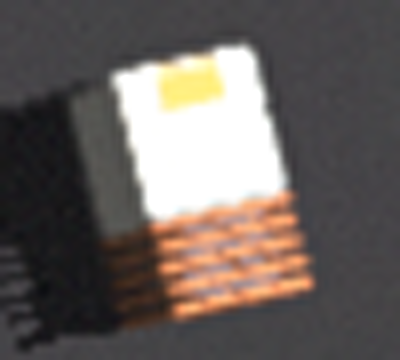

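```bash
python3 - <<'E'
from h import *
im=cv2.imread("pics/top0.png"); d=np.load("top_d0.npy"); _,_,W=cloud("top",im,d)
sub=W[105:205,240:330].reshape(-1,3)
for lo,hi in [(.034,.046),(.01,.2),(.062,.1),(.1,.2)]:
    P=sub[(sub[:,2]>lo)&(sub[:,2]<hi)]
    print(lo,hi,len(P),cv2.minAreaRect((P[:,:2]*1000).astype(np.float32)),P.min(0).round(3),P.max(0).round(3))
# coarse z map
cs=W[105:205:3,240:330:3,2]
for r,row in zip(range(105,205,3),cs): print(r,' '.join('%4d'%(1000*x) if x==x else ' nan' for x in row))
E
```

```text
0.034 0.046 2747 ((652.4009399414062, 44.0402946472168), (175.41236877441406, 138.7461700439453), 7.300009727478027) [ 0.559 -0.03   0.034] [0.746 0.122 0.046]
0.01 0.2 4377 ((647.7035522460938, 41.777870178222656), (185.2952117919922, 142.21563720703125), 7.305831432342529) [ 0.551 -0.032  0.011] [0.746 0.122 0.131]
0.062 0.1 889 ((654.8184814453125, 70.02925872802734), (162.40289306640625, 94.68659210205078), 0.7333298921585083) [0.574 0.023 0.062] [0.736 0.118 0.09 ]
0.1 0.2 248 ((561.0267333984375, 37.45565414428711), (12.210705757141113, 91.1100082397461), 7.567397117614746) [ 0.551 -0.008  0.117] [0.571 0.083 0.131]
105    2    1    3    0  nan    4    1    2    0    1    2    1    0    0    0    1    0    0   -2   -4   -2    0    4    1    3    0    2    0    1   -1
108    1   -2    3    0    2    0   -2    0    1    2   -1    0    1    3    2    0    5    2   -2    0    3    0    1   -2    0    3    0    1    1    1
111    1    0    1    0    1    1    0    2   -2    3    2    0    0   -1    4    2    1   -3    1    2    0    5    3    1   -2    1    1    0    1    2
114    4
[... 4065 characters left out ...]
 121  123  126  129  126  125  122  123  125  122  123  121   36   43    1    1    3
195    2    0   -2    1   -1   -2    3   -1    0   39   42  123  123  124  123  121  125  121   -4    2    2    3    0    1    2   -4   -2    1   -5    1
198   -1    0    0    4    3    3    0    0    0   40   41   21    0    1    2    0   -1    0   -1    0  nan    0    1    0    0    5    0    2   -2   -1
201    1    0    2    5    0    1    2    4    3   20    8   -2    3    2    0    1    0    2    0   -1   -1    0   -1    5    0    0    0    4    1    3
204    3   -2    1    1    0   -1   -3    1    0    0  nan   -2   -3   -1   -2    0    3    0    1    0    0    0    0   -1    0    1   -6   -1    1    0
```

```bash
cat >> h.py <<'E'
def T(pose,X):
    x,y,a=pose; X=np.atleast_2d(np.array(X,float)); c,s=np.cos(a),np.sin(a)
    return np.c_[x+c*X[:,0]-s*X[:,1], y+s*X[:,0]+c*X[:,1], X[:,2]]
E
python3 - <<'E'
from h import *
from scipy.optimize import least_squares
cor=[((165,65,40),(88,92)),((165,-65,40),(418,47)),((84,35,52),(188,292)),((84,27,52),(214,290)),((84,-27,52),(357,265)),((84,-35,52),(381,263)),
((135,64,80),(92,150)),((85,64,80),(108,290)),((135,38,80),(167,147)),((165,32,76),(162,66)),((165,-32,76),(350,42))]
X=np.array([c[0] for c in cor])/1000; U=np.array([c[1] for c in cor])/6+[240-.42,110-.42]
f=lambda p:(proj("top",T(p,X))-U).ravel()
r=least_squares(f,[.56,.035,.13],loss="soft_l1"); print(r.x, f(r.x).reshape(-1,2).round(1).tolist())
for n,(u0,u1,v0,v1,s) in dict(top=(240,330,110,205,6),side=(190,290,170,255,7)).items():
    im=cv2.imread(f"pics/{n}0.png"); cr=cv2.resize(im[v0:v1,u0:u1],None,fx=s,fy=s,interpolation=cv2.INTER_CUBIC)
    def box(x0,x1,y0,y1,z0,z1,col):
        P=np.array([(x,y,z) for x in(x0,x1) for y in(y0,y1) for z in(z0,z1)])/1000
        q=((proj(n,T(r.x,P))-[u0,v0]+.5)*s).astype(int)
        for i in range(8):
            for b in(1,2,4):
                if not i&b: cv2.line(cr,tuple(map(int,q[i])),tuple(map(int,q[i|b])),col,1)
    box(0,165,-65,65,0,40,(0,255,255)); box(6,84,27,35,40,52,(0,0,255)); box(6,84,-35,-27,40,52,(0,0,255)); box(85,135,38,64,40,80,(255,0,255)); box(85,97,-28,28,40,82,(255,255,0)); box(-6,6,-46,46,114,126,(0,255,0))
    cv2.imwrite(f"pics/ov_{n}.png",cr)
E
```

```text
[0.57162439 0.03840292 0.13199685] [[-0.3, 2.3], [0.5, 1.4], [0.9, -0.2], [0.0, -0.4], [-0.1, 0.2], [-0.6, 0.0], [0.1, 0.4], [0.7, -1.1], [-0.8, -0.8], [0.9, -0.1], [-2.1, -0.3]]
```

```bash
python3 -c "
import cv2,numpy as np
a=cv2.imread('pics/ov_top.png');b=cv2.imread('pics/ov_side.png')
b=cv2.resize(b,None,fx=.36,fy=.36) if 0 else b
"
```

```text
(no output)
```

View pics/ov_top.png

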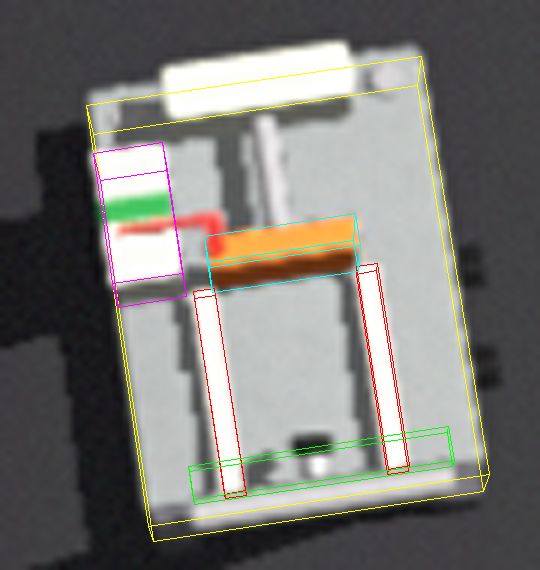

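View pics/ov_side.png

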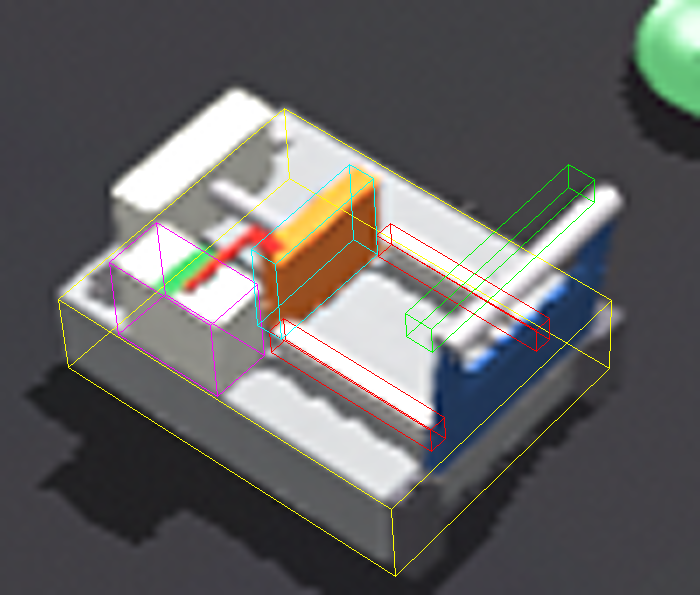

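```bash
cat >> h.py <<'E'
from scipy.spatial.transform import Rotation as Ro
def plan(pos,yaw,step=.048,n=None,wz=False):
    "rows to bring TCP to pos (world), tool-x yaw to yaw"
    s=ctrl.get_state(); p=s["tcp_pos"].copy(); R=Ro.from_rotvec(s["tcp_rot"]).as_matrix()
    y0=np.arctan2(R[1,0],R[0,0]); dy=(yaw-y0+np.pi)%(2*np.pi)-np.pi
    d=np.array(pos)-p; N=n or int(max(np.ceil(np.linalg.norm(d)/step),np.ceil(abs(dy)/.14),1))
    rows=[]
    for i in range(N):
        dst=p0+d*(i+1)/N if i else p+d/N
        if i==0: p0=p.copy()
        t=np.round((R.T@(dst-p))*100,2); sp=round(-dy/N,3)
        p=p+R@t/100; R=R@Ro.from_rotvec([0,0,sp]).as_matrix()
        rows.append("%g %g %g %g"%(*t,sp))
    print("tcp",s["tcp_pos"].round(4),"yaw %.3f"%y0,"tilt %.3f"%np.arccos(-R[2,2]),"dyaw %.3f"%dy,"N",N)
    for i in range(0,N,5): print("; ".join(rows[i:i+5]))
E
python3 - <<'E'
from h import *
from scipy.optimize import least_squares
cor=[((35,20,50),(112,73)),((35,-20,50),(250,43)),((-35,-20,50),(313,287)),((-35,20,50),(172,320))]
X=np.array([c[0] for c in cor])/1000; U=np.array([c[1] for c in cor])/8+[425-.44,185-.44]
f=lambda p:(proj("top",T(p,X))-U).ravel()
r=least_squares(f,[.53,-.32,.16]); print(r.x, f(r.x).reshape(-1,2).round(1).tolist())
n="top";u0,u1,v0,v1,s=310,390,150,220,8
im=cv2.imread("pics/side0.png"); cr=cv2.resize(im[v0:v1,u0:u1],None,fx=s,fy=s,interpolation=cv2.INTER_CUBIC)
P=np.array([(x,y,z) for x in(-35,35) for y in(-20,20) for z in(0,50)])/1000
q=((proj("side",T(r.x,P))-[u0,v0]+.5)*s).astype(int)
for i in range(8):
  for b in(1,2,4):
    if not i&b: cv2.line(cr,tuple(map(int,q[i])),tuple(map(int,q[i|b])),(0,255,0),1)
cv2.imwrite("pics/ov_lamp.png",cr)
plan([.560,.038,.25],1.70)
E
```

```text
[ 0.53132932 -0.31840599  0.1957543 ] [[0.4, 0.3], [-0.2, 0.4], [-0.5, -0.2], [0.4, -0.5]]
tcp [ 0.2484 -0.6811  0.2393] yaw 0.350 tilt 0.000 dyaw 1.350 N 17
3.17 -3.35 -0.06 -0.079; 3.43 -3.08 -0.07 -0.079; 3.66 -2.81 -0.06 -0.079; 3.86 -2.5 -0.06 -0.079; 4.06 -2.2 -0.07 -0.079
4.21 -1.87 -0.06 -0.079; 4.35 -1.53 -0.06 -0.079; 4.46 -1.18 -0.06 -0.079; 4.53 -0.82 -0.07 -0.079; 4.59 -0.47 -0.06 -0.079
4.61 -0.1 -0.06 -0.079; 4.6 0.26 -0.07 -0.079; 4.57 0.63 -0.06 -0.079; 4.5 0.98 -0.06 -0.079; 4.41 1.33 -0.07 -0.079
4.3 1.68 -0.06 -0.079; 4.14 2.02 -0.06 -0.079
```

View pics/ov_lamp.png

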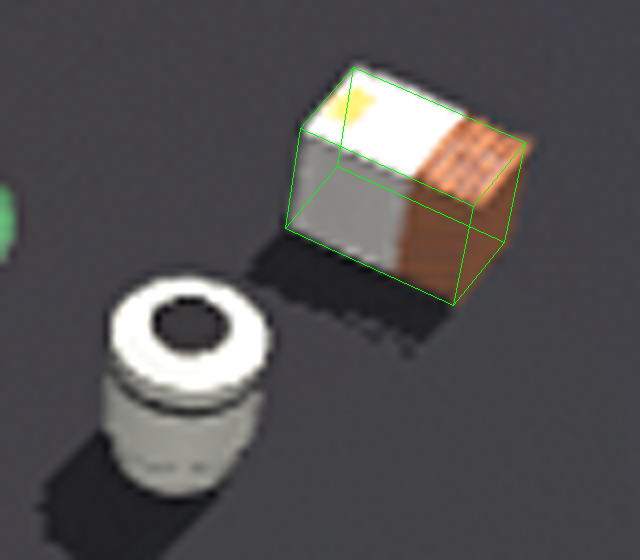

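The lamp overlay fits: origin about (0.531, -0.319), yaw about 0.19, with the brass plate and lens at the far end. Now I'll move above the gate bar.

Request:
{"api": "step_arm", "payload": {
  "increments": "3.2 -3.3 0 -0.08; 3.4 -3.1 0 -0.08; 3.7 -2.8 0 -0.08; 3.9 -2.5 0 -0.08; 4.1 -2.2 0 -0.08",
  "hand": 0.1,
  "force": 40
}}

```text
clock: 1.8
tcp_pos: [0.3415, -0.4675, 0.2396]
tcp_rot: [2.921, 1.155, 0.0]
contact_force: [0.5, -0.0, 0.4]
grip_width: 0.047
```

Request:
{"api": "step_arm", "payload": {
  "increments": "4.2 -1.9 0 -0.08; 4.3 -1.5 0 -0.08; 4.5 -1.2 0 -0.08; 4.5 -0.8 0 -0.08; 4.6 -0.5 0 -0.08"
}}

```text
clock: 2.3
tcp_pos: [0.4311, -0.2556, 0.2397]
tcp_rot: [2.633, 1.711, 0.001]
contact_force: [1.0, -0.3, 0.9]
grip_width: 0.0472
```

Request:
{"api": "step_arm", "payload": {
  "increments": "4.6 -0.1 0 -0.08; 4.6 0.3 0 -0.08; 4.6 0.6 0 -0.08; 4.5 1 0 -0.08; 4.4 1.3 0 -0.08"
}}

```text
clock: 2.8
tcp_pos: [0.5203, -0.0429, 0.2397]
tcp_rot: [2.241, 2.201, 0.001]
contact_force: [1.0, -0.5, -0.3]
grip_width: 0.0469
```

```bash
python3 - <<'E'
from h import *
plan([.560,.038,.19],1.703)
E
```

```text
tcp [ 0.5203 -0.0429  0.2397] yaw 1.553 tilt 0.001 dyaw 0.150 N 3
2.72 1.27 1.66 -0.05; 2.65 1.41 1.65 -0.05; 2.58 1.54 1.66 -0.05
```

Request:
{"api": "step_arm", "payload": {
  "increments": "2.7 1.3 1.7 -0.05; 2.7 1.4 1.6 -0.05; 2.6 1.5 1.7 -0.05; 0 0 0 0; 0 0 0 0"
}}

```text
clock: 3.3
tcp_pos: [0.5591, 0.0371, 0.1889]
tcp_rot: [-2.072, -2.361, 0.001]
contact_force: [0.4, -0.2, -0.3]
grip_width: 0.0471
```

```bash
python3 - <<'E'
from h import *
plan([.560,.038,.114],1.703,step=.03)
for n,(u0,u1,v0,v1,s) in dict(top=(230,340,100,205,5),side=(180,320,130,260,5)).items():
    im,d,W=cloud(n); cv2.imwrite(f"pics/g1_{n}.png",cv2.resize(im[v0:v1,u0:u1,::-1],None,fx=s,fy=s,interpolation=cv2.INTER_CUBIC))
    print(cams.boxes_of("gate_bar",n)[:1])
E
```

```text
tcp [0.5591 0.0371 0.1889] yaw 1.701 tilt 0.001 dyaw 0.002 N 3
0.02 0.04 2.5 -0.001; 0.03 0.03 2.5 -0.001; 0.02 0.04 2.49 -0.001
[]
[{'pixel': [262.2, 217.6], 'p': 0.62}]
```

View pics/g1_side.png

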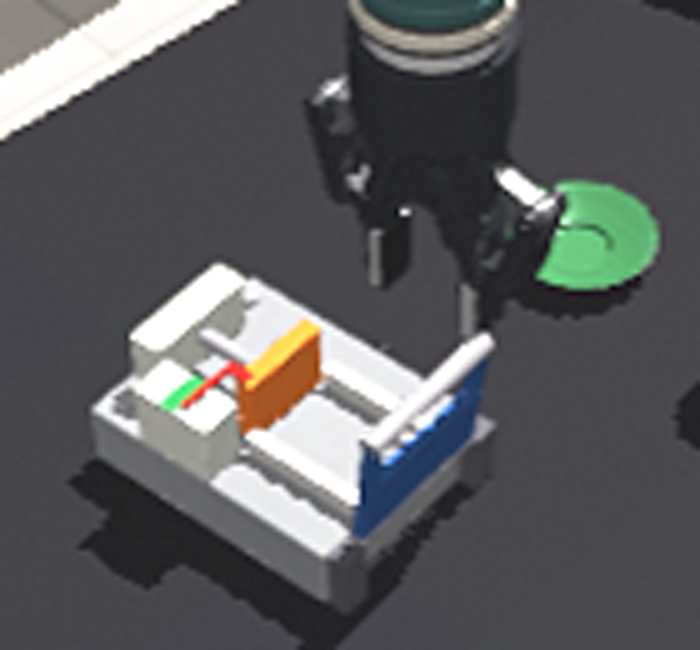

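The side view shows the fingers about 50 mm above the bar, one on each side of it. Descending.

Request:
{"api": "step_arm", "payload": {
  "increments": "0 0 2.5 0; 0 0 2.5 0; 0 0 2.5 0; 0 0 0 0"
}}

```text
clock: 3.9
tcp_pos: [0.5569, 0.035, 0.1122]
tcp_rot: [-2.074, -2.356, 0.007]
contact_force: [-0.9, -0.6, -0.4]
grip_width: 0.0471
```

Request:
{"api": "step_arm", "payload": {
  "increments": "0 0 0 0; 0 0 0 0; 0 0 0 0; 0 0 0 0; 0 0 0 0",
  "hand": -1,
  "force": 30
}}

```text
clock: 4.4
tcp_pos: [0.5604, 0.0366, 0.1158]
tcp_rot: [2.073, 2.358, 0.003]
contact_force: [-0.7, 0.4, 6.8]
grip_width: 0.0107
```

```bash
python3 - <<'E'
from h import *
plan([.560,.038,.114],1.703,step=.03)
for n,(u0,u1,v0,v1,s) in dict(side=(180,320,130,260,5)).items():
    im,d,W=cloud(n); cv2.imwrite(f"pics/g2_{n}.png",cv2.resize(im[v0:v1,u0:u1,::-1],None,fx=s,fy=s,interpolation=cv2.INTER_CUBIC))
E
```

```text
tcp [0.5604 0.0366 0.1158] yaw 1.699 tilt 0.003 dyaw 0.004 N 1
0.14 -0.03 0.18 -0.004
```

View pics/g2_side.png

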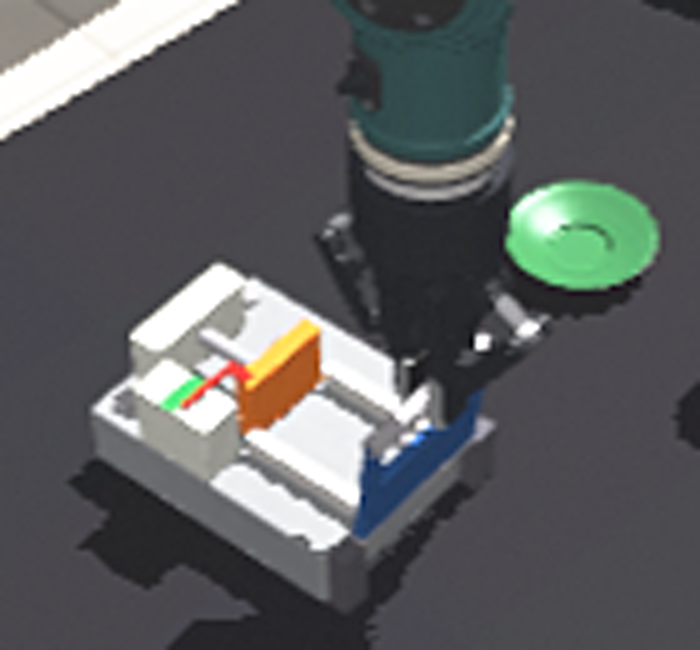

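Bar gripped, width 10.7 mm. Now I'll follow the arc down.

Request:
{"api": "step_arm", "payload": {
  "increments": "0 -1.05 0.22 0; 0 -1 0.34 0; 0 -0.9 0.45 0; 0 -0.82 0.55 0; 0 -0.75 0.65 0"
}}

```text
clock: 4.95
tcp_pos: [0.5138, 0.0309, 0.0919]
tcp_rot: [2.073, 2.36, 0.001]
contact_force: [2.3, -0.5, 2.5]
grip_width: 0.0103
```

Request:
{"api": "step_arm", "payload": {
  "increments": "0 -0.68 0.75 0; 0 -0.48 0.66 0; 0 -0.4 0.68 0; 0 -0.32 0.73 0; 0 -0.26 0.76 0"
}}

```text
clock: 5.45
tcp_pos: [0.4937, 0.0283, 0.0559]
tcp_rot: [2.073, 2.359, 0.002]
contact_force: [6.0, 0.3, 1.9]
grip_width: 0.0109
```

Request:
{"api": "step_arm", "payload": {
  "increments": "0 -0.18 0.78 0; 0 -0.09 0.79 0; 0 -0.02 0.6 0; 0 0 0 0; 0 0 0 0"
}}

```text
clock: 5.95
tcp_pos: [0.4919, 0.0282, 0.0358]
tcp_rot: [2.072, 2.358, 0.003]
contact_force: [4.8, -0.9, 16.6]
grip_width: 0.0106
```

```bash
python3 - <<'E'
from h import *
plan([.560,.038,.114],1.703,step=.03)
for n,(u0,u1,v0,v1,s) in dict(side=(180,320,130,260,5)).items():
    im,d,W=cloud(n); cv2.imwrite(f"pics/g3_{n}.png",cv2.resize(im[v0:v1,u0:u1,::-1],None,fx=s,fy=s,interpolation=cv2.INTER_CUBIC))
E
```

```text
tcp [0.4919 0.0282 0.0358] yaw 1.700 tilt 0.003 dyaw 0.003 N 4
0.02 1.73 -1.95 -0.001; 0.02 1.72 -1.95 -0.001; 0.02 1.73 -1.95 -0.001; 0.02 1.72 -1.95 -0.001
```

View pics/g3_side.png

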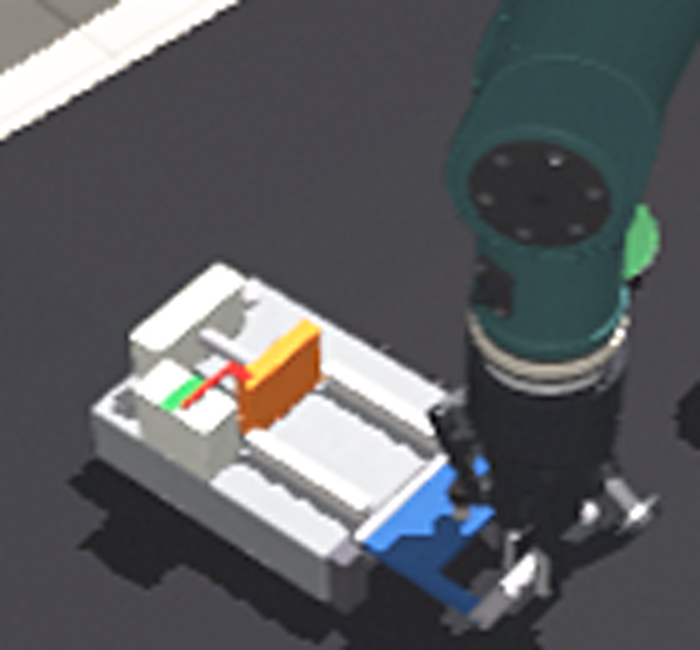

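Gate is flat. I'll release it with a modest opening and lift.

Request:
{"api": "step_arm", "payload": {
  "increments": "0 0 -0.1 0; 0 0 0 0; 0 0 0 0",
  "hand": -0.4
}}

```text
clock: 6.3
tcp_pos: [0.4874, 0.0273, 0.0347]
tcp_rot: [-2.071, -2.358, 0.007]
contact_force: [-0.9, 0.3, 0.6]
grip_width: 0.0258
```

Request:
{"api": "step_arm", "payload": {
  "increments": "0 0 -2 0; 0 0 -4 0; 0 0 -4.8 0; 0 0 -4 0; 0 0 0 0"
}}

```text
clock: 6.8
tcp_pos: [0.492, 0.0282, 0.1875]
tcp_rot: [2.071, 2.356, 0.007]
contact_force: [0.4, -0.2, -0.6]
grip_width: 0.0256
```

```bash
python3 - <<'E'
from h import *
im,d,W=cloud("side"); cv2.imwrite(f"pics/g4.png",im[100:380,100:460,::-1])
plan([.531,-.319,.15],.193)
E
```

```text
tcp [0.4906 0.0277 0.1854] yaw 1.699 tilt 0.003 dyaw -1.506 N 11
-3.17 -0.04 0.32 0.137; -3.15 0.39 0.33 0.137; -3.07 0.82 0.32 0.137; -2.92 1.23 0.32 0.137; -2.73 1.62 0.32 0.137
-2.48 1.98 0.33 0.137; -2.19 2.29 0.32 0.137; -1.86 2.58 0.32 0.137; -1.48 2.8 0.33 0.137; -1.09 2.98 0.32 0.137
-0.67 3.1 0.32 0.137
```

View pics/g4.png

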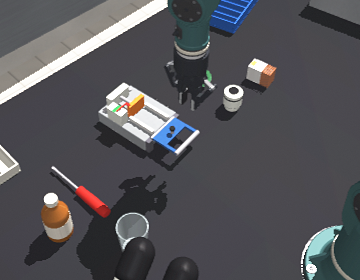

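The gate lies flat and nothing else moved. Moving to the lamp, with the hand opened.

Request:
{"api": "step_arm", "payload": {
  "increments": "-3.2 0 0.3 0.137; -3.1 0.4 0.3 0.137; -3.1 0.8 0.3 0.137; -2.9 1.2 0.3 0.137; -2.7 1.6 0.3 0.137",
  "hand": 1
}}

```text
clock: 7.35
tcp_pos: [0.5062, -0.1301, 0.1664]
tcp_rot: [-2.747, -1.517, 0.008]
contact_force: [-0.1, 0.7, -0.0]
grip_width: 0.0856
```

Request:
{"api": "step_arm", "payload": {
  "increments": "-2.5 2 0.3 0.137; -2.2 2.3 0.3 0.137; -1.9 2.6 0.3 0.137; -1.5 2.8 0.3 0.137; -1.1 3 0.3 0.137"
}}

```text
clock: 7.85
tcp_pos: [0.5245, -0.2882, 0.151]
tcp_rot: [-3.097, -0.507, 0.009]
contact_force: [0.2, 0.4, 0.7]
grip_width: 0.0857
```

Request:
{"api": "step_arm", "payload": {
  "increments": "-0.7 3.1 0.3 0.137; 0 0 0 0; 0 0 0 0"
}}

```text
clock: 8.15
tcp_pos: [0.5281, -0.3192, 0.1482]
tcp_rot: [-3.125, -0.301, 0.008]
contact_force: [-0.1, -0.2, -0.4]
grip_width: 0.0853
```

```bash
python3 - <<'E'
from h import *
plan([.531,-.319,.10],.193)
for n,(u0,u1,v0,v1,s) in dict(top=(370,500,150,260,5),side=(290,410,110,230,5)).items():
    im,d,W=cloud(n); cv2.imwrite(f"pics/l1_{n}.png",cv2.resize(im[v0:v1,u0:u1,::-1],None,fx=s,fy=s,interpolation=cv2.INTER_CUBIC))
E
```

```text
tcp [ 0.5281 -0.3192  0.1482] yaw 0.192 tilt 0.006 dyaw 0.001 N 2
0.16 0.02 2.41 -0; 0.15 0.03 2.41 -0
```

View pics/l1_side.png

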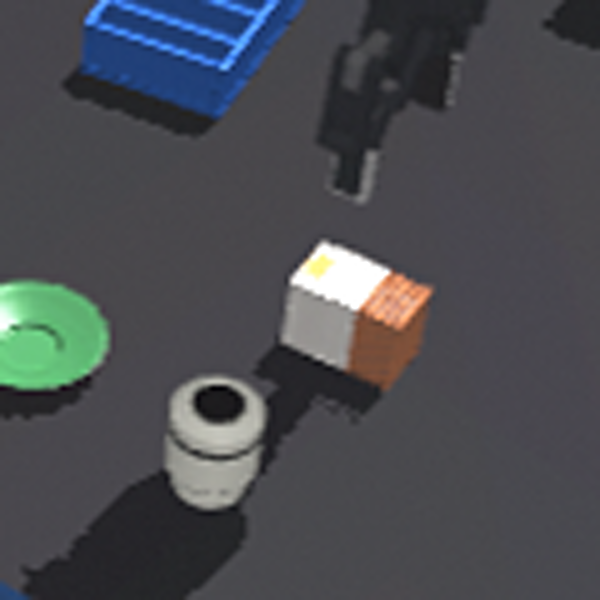

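Request:
{"api": "step_arm", "payload": {
  "increments": "0.1 0 3.5 0; 0.2 0 3.5 0; 0 0 2.5 0; 0 0 1.5 0; 0 0 0.9 0"
}}

```text
clock: 8.75
tcp_pos: [0.5326, -0.3173, 0.0303]
tcp_rot: [-3.125, -0.305, 0.003]
contact_force: [0.2, -0.3, 0.5]
grip_width: 0.0858
```

```bash
python3 - <<'E'
from h import *
plan([.531,-.319,.028],.193)
for n,(u0,u1,v0,v1,s) in dict(top=(370,500,150,260,5),side=(290,410,110,230,5)).items():
    im,d,W=cloud(n); cv2.imwrite(f"pics/l2_{n}.png",cv2.resize(im[v0:v1,u0:u1,::-1],None,fx=s,fy=s,interpolation=cv2.INTER_CUBIC))
E
```

```text
tcp [ 0.5326 -0.3173  0.0303] yaw 0.195 tilt 0.003 dyaw -0.002 N 1
-0.19 0.14 0.23 0.002
```

View pics/l2_side.png

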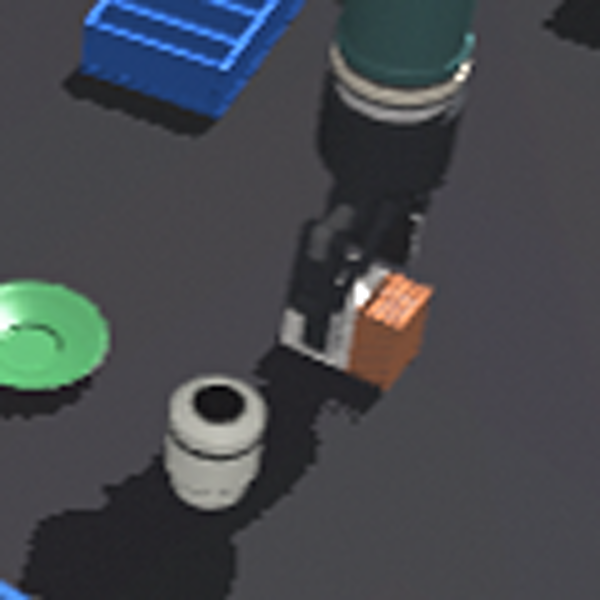

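The fingers straddle the lamp. Closing with 60 N, then lifting.

Request:
{"api": "step_arm", "payload": {
  "increments": "0 0.15 0.1 0; 0 0 0 0; 0 0 0 0; 0 0 0 0; 0 0 0 0",
  "hand": -1,
  "force": 60
}}

```text
clock: 9.35
tcp_pos: [0.5342, -0.3206, 0.0319]
tcp_rot: [3.126, 0.302, 0.002]
contact_force: [-0.1, 0.4, 5.5]
grip_width: 0.0391
```

Request:
{"api": "step_arm", "payload": {
  "increments": "0 0 0 0; 0 0 -1 0; 0 0 -3 0; 0 0 -4 0; 0 0 -4 0"
}}

```text
clock: 9.85
tcp_pos: [0.5323, -0.3199, 0.1513]
tcp_rot: [-3.126, -0.302, 0.004]
contact_force: [2.0, -0.2, -3.4]
grip_width: 0.0387
```

Request:
{"api": "step_arm", "payload": {
  "increments": "0 0 -3 0; 0 0 0 0; 0 0 0 0"
}}

```text
clock: 10.15
tcp_pos: [0.5329, -0.3202, 0.1808]
tcp_rot: [3.127, 0.302, -0.0]
contact_force: [-0.7, 0.5, -3.3]
grip_width: 0.0393
```

```bash
python3 - <<'E'
from h import *
for n,(u0,u1,v0,v1,s) in dict(top=(370,500,150,260,5),side=(290,410,80,200,6)).items():
    im,d,W=cloud(n); cv2.imwrite(f"pics/l3_{n}.png",cv2.resize(im[v0:v1,u0:u1,::-1],None,fx=s,fy=s,interpolation=cv2.INTER_CUBIC))
print(ctrl.get_state())
E
```

```text
{'clock': 10.25, 'joint_pos': array([ 0.45566924,  0.53327348,  0.01748186,  1.89838442, -0.01352687,
        0.71428107, -0.89697536]), 'joint_velocities': array([ 0.0003588 ,  0.01395268, -0.00154175,  0.00263377,  0.00015024,
        0.00069987, -0.00208578]), 'effort': array([ 2.78785103e-02, -5.13636768e+01,  1.11632086e+00, -1.75826794e+01,
        1.34755028e-02, -2.96478882e-02,  4.28645023e-05]), 'tcp_pos': array([ 0.53177193, -0.31953977,  0.17883231]), 'tcp_rot': array([-3.12475323, -0.30222367,  0.00562706]), 'contact_force': array([-0.28865564,  1.09386156, -4.31197377]), 'torque': array([ 0.02044119, -0.02017089,  0.03984988]), 'grip_width': 0.03909483541648755}
```

View pics/l3_side.png

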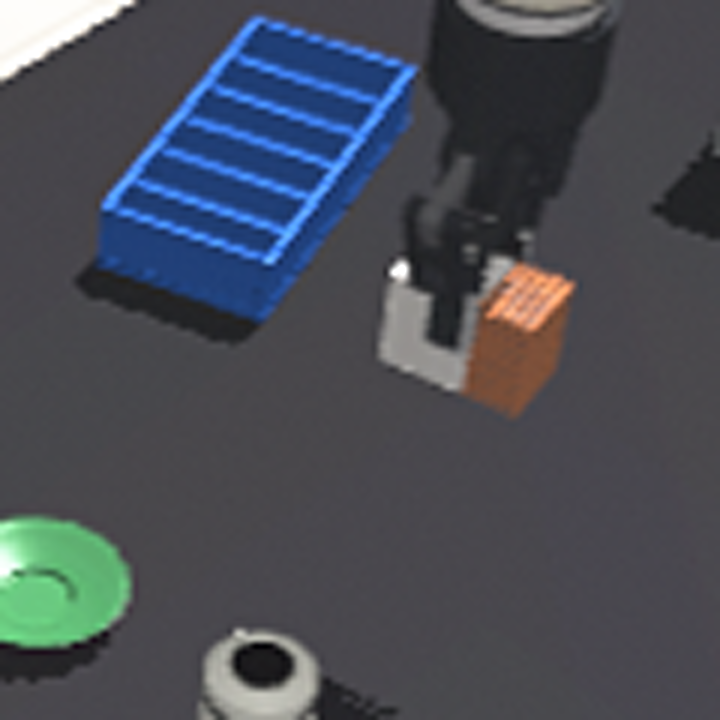

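View pics/l3_top.png

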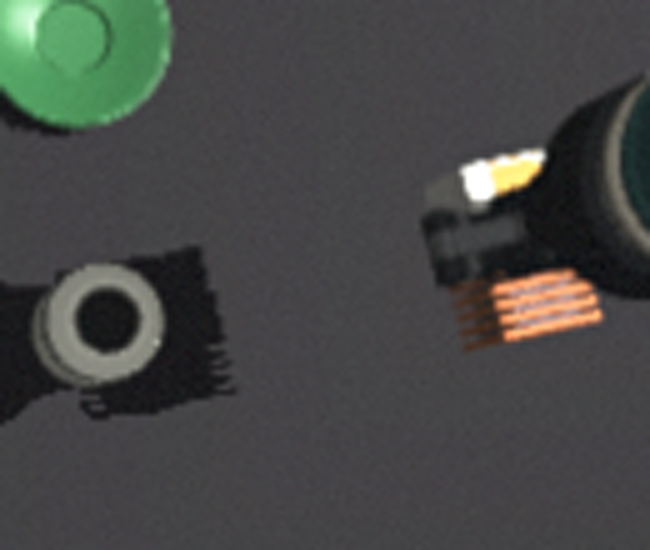

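The lamp is held level, fins towards the robot and brass plate far. Carrying it to the trough.

```bash
python3 - <<'E'
from h import *
plan([.612,.044,.17],.132)
E
```

```text
tcp [ 0.5318 -0.3195  0.1788] yaw 0.193 tilt 0.004 dyaw -0.061 N 8
1.86 -4.27 0.12 0.008; 1.82 -4.28 0.11 0.008; 1.78 -4.3 0.12 0.008; 1.76 -4.31 0.11 0.008; 1.71 -4.32 0.12 0.008
1.69 -4.34 0.11 0.008; 1.65 -4.35 0.12 0.008; 1.61 -4.37 0.11 0.008
```

Request:
{"api": "step_arm", "payload": {
  "increments": "1.9 -4.3 0 0.008; 1.8 -4.3 0.1 0.008; 1.8 -4.3 0.1 0.008; 1.8 -4.3 0.1 0.008; 1.7 -4.3 0.1 0.008"
}}

```text
clock: 10.75
tcp_pos: [0.583, -0.0909, 0.1744]
tcp_rot: [-3.132, -0.239, 0.006]
contact_force: [1.1, 0.0, -3.0]
grip_width: 0.0391
```

Request:
{"api": "step_arm", "payload": {
  "increments": "1.7 -4.3 0.1 0.008; 1.6 -4.3 0.1 0.008; 1.6 -4.3 0.1 0.008; 0 0 0 0; 0 0 0 0"
}}

```text
clock: 11.25
tcp_pos: [0.6128, 0.0443, 0.1714]
tcp_rot: [-3.134, -0.21, 0.007]
contact_force: [-1.0, -1.5, -3.9]
grip_width: 0.0386
```

```bash
python3 - <<'E'
from h import *
plan([.612,.044,.095],.132,step=.03)
for n,(u0,u1,v0,v1,s) in dict(top=(230,350,100,215,5),side=(170,310,90,250,4)).items():
    im,d,W=cloud(n); cv2.imwrite(f"pics/p1_{n}.png",cv2.resize(im[v0:v1,u0:u1,::-1],None,fx=s,fy=s,interpolation=cv2.INTER_CUBIC))
plan([.612,.044,.095],.132,step=.03)
E
```

```text
tcp [0.6128 0.0443 0.1714] yaw 0.134 tilt 0.004 dyaw -0.002 N 3
-0.02 0.01 2.55 0.001; -0.01 0.01 2.54 0.001; -0.02 0 2.55 0.001
tcp [0.6128 0.0402 0.172 ] yaw 0.128 tilt 0.004 dyaw 0.004 N 3
-0 -0.13 2.57 -0.001; -0 -0.13 2.57 -0.001; -0 -0.14 2.56 -0.001
```

View pics/p1_side.png

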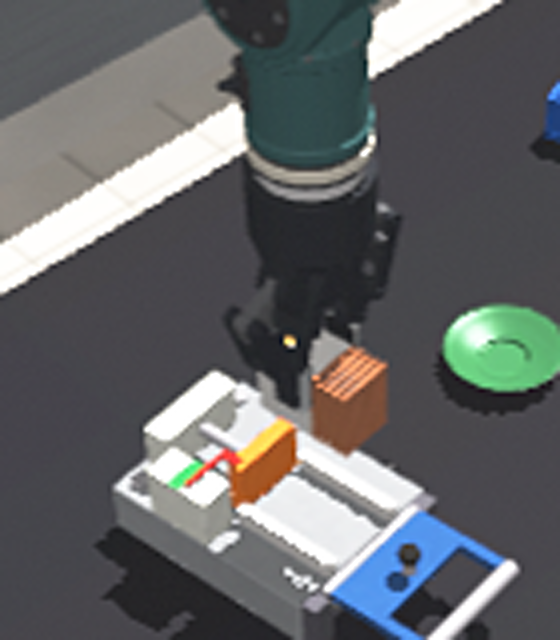

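View pics/p1_top.png

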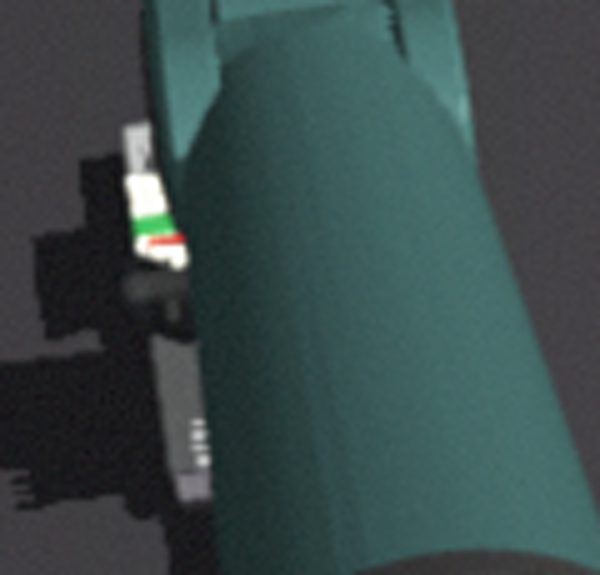

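```bash
cat >> h.py <<'E'
def avg(k=6):
    P=[];F=[]
    for i in range(k):
        cams.camera("side"); s=ctrl.get_state(); P.append(s["tcp_pos"]);F.append(s["contact_force"])
    print("avg",np.mean(P,0).round(4),np.std(P,0).round(4),"F",np.mean(F,0).round(2),"w",round(s["grip_width"],4),"t",s["clock"])
    return np.mean(P,0)
def overlay(fn,n,roi,s,boxes):
    im,_=cams.camera(n); u0,u1,v0,v1=roi
    cr=cv2.resize(np.ascontiguousarray(im[v0:v1,u0:u1,::-1]),None,fx=s,fy=s,interpolation=cv2.INTER_CUBIC)
    for pose,(x0,x1,y0,y1,z0,z1),col in boxes:
        P=np.array([(x,y,z) for x in(x0,x1) for y in(y0,y1) for z in(z0,z1)])/1000
        q=((proj(n,T(pose,P))-[u0,v0]+.5)*s).astype(int)
        for i in range(8):
            for b in(1,2,4):
                if not i&b: cv2.line(cr,tuple(map(int,q[i])),tuple(map(int,q[i|b])),col,1)
    cv2.imwrite(fn,cr)
J=(.5715,.0385,.132)
E
python3 - <<'E'
from h import *
p=avg(8)
z=1000*(p[2]-.0305)
L=(p[0]-.0015,p[1],.132)
overlay("pics/p2.png","side",(170,310,90,250),4,[(L,(-35,35,-20,20,z,z+50),(0,255,0)),(J,(6,84,27,35,40,52),(0,0,255)),(J,(6,84,-35,-27,40,52),(0,0,255))])
E
```

```text
avg [0.6137 0.0401 0.1733] [0.0004 0.0006 0.0005] F [ 0.01  0.17 -3.29] w 0.0391 t 11.75
```

View pics/p2.png

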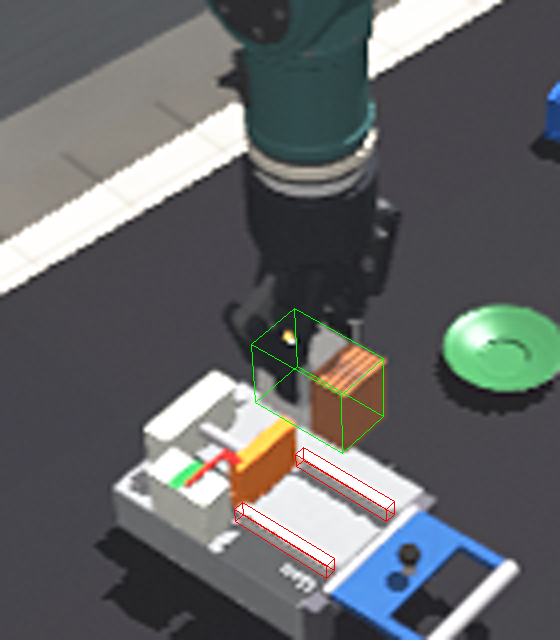

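The overlay agrees with the held lamp. A small sideways correction, then lowering.

Request:
{"api": "step_arm", "payload": {
  "increments": "0 -0.4 1.5 0; 0 0 2.5 0; 0 0 2.5 0; 0 0 1.5 0; 0 0 0 0"
}}

```text
clock: 12.3
tcp_pos: [0.6114, 0.0459, 0.0908]
tcp_rot: [3.135, 0.203, -0.009]
contact_force: [-0.4, 0.4, -2.9]
grip_width: 0.0392
```

```bash
python3 - <<'E'
from h import *
p=avg(6)
z=1000*(p[2]-.0305)
L=(p[0]-.0015,p[1],.132)
overlay("pics/p3.png","side",(170,310,90,250),4,[(L,(-35,35,-20,20,z,z+50),(0,255,0)),(J,(6,84,27,35,40,52),(0,0,255)),(J,(6,84,-35,-27,40,52),(0,0,255))])
plan([.6125,.0438,.0715],.132)
E
```

```text
avg [0.6142 0.0459 0.0941] [0.0007 0.     0.0009] F [ 0.05  0.28 -3.17] w 0.0397 t 12.6
tcp [0.6145 0.0458 0.0948] yaw 0.129 tilt 0.002 dyaw 0.003 N 1
-0.23 0.18 2.33 -0.003
```

View pics/p3.png

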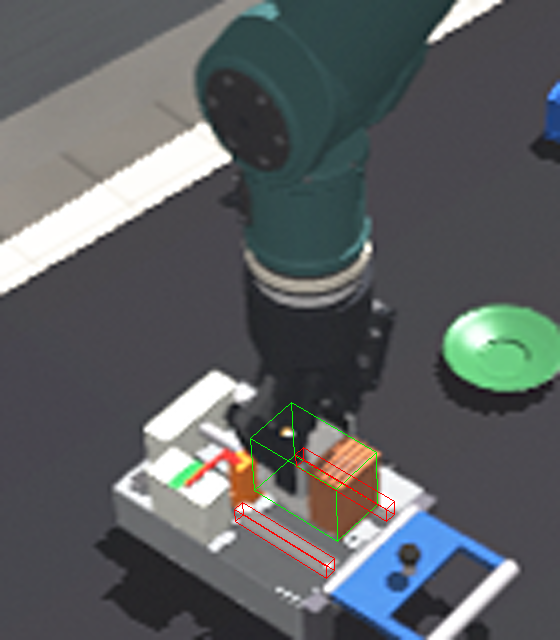

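Request:
{"api": "step_arm", "payload": {
  "increments": "-0.2 0.2 0.7 0; 0 0 0.7 0; 0 0 0.5 0; 0 0 0.2 0; 0 0 0 0"
}}

```text
clock: 13.15
tcp_pos: [0.6118, 0.0435, 0.0724]
tcp_rot: [3.135, 0.202, -0.001]
contact_force: [0.9, 0.0, -3.2]
grip_width: 0.039
```

```bash
python3 - <<'E'
from h import *
p=avg(6)
E
```

```text
avg [0.612  0.0436 0.0727] [0.     0.     0.0001] F [-0.22  0.16 -3.98] w 0.0392 t 13.45
```

Request:
{"api": "step_arm", "payload": {
  "increments": "0 0 0.1 0; 0 0 0.1 0; 0 0 0 0; 0 0 0 0"
}}

```text
clock: 13.85
tcp_pos: [0.6121, 0.0436, 0.0719]
tcp_rot: [-3.135, -0.202, -0.001]
contact_force: [-3.1, -0.9, 5.4]
grip_width: 0.0387
```

```bash
python3 - <<'E'
from h import *
p=avg(4)
E
```

```text
avg [0.6121 0.0436 0.0719] [0. 0. 0.] F [-1.82  0.06  5.51] w 0.039 t 14.05
```

The force sign flipped from -4 to +5.5 N, so the lamp stands on the trough floor. Releasing.

Request:
{"api": "step_arm", "payload": {
  "increments": "0 0 0 0; 0 0 0 0; 0 0 0 0; 0 0 0 0",
  "hand": 0.5
}}

```text
clock: 14.45
tcp_pos: [0.6121, 0.0435, 0.0707]
tcp_rot: [-3.135, -0.202, -0.001]
contact_force: [-0.1, 0.6, 0.2]
grip_width: 0.064
```

Request:
{"api": "step_arm", "payload": {
  "increments": "0 0 -1 0; 0 0 -3 0; 0 0 -4 0; 0 0 -4.5 0; 0 0 -2 0"
}}

```text
clock: 14.95
tcp_pos: [0.6142, 0.0436, 0.2207]
tcp_rot: [-3.135, -0.202, -0.011]
contact_force: [1.2, 0.6, -0.2]
grip_width: 0.0642
```

```bash
python3 - <<'E'
from h import *
p=avg(2)
L=(*T(J,[.040,0,0])[0,:2],.132)
overlay("pics/p4.png","side",(170,310,120,250),5,[(L,(-35,35,-20,20,40,90),(0,255,0))])
plan([.44,.02,.17],1.703)
E
```

```text
avg [0.615  0.0437 0.2216] [0.0004 0.     0.0012] F [0.3  0.43 0.59] w 0.0644 t 15.05
tcp [0.613  0.0436 0.218 ] yaw 0.129 tilt 0.004 dyaw 1.574 N 12
-1.46 0.01 0.39 -0.131; -1.44 -0.18 0.4 -0.131; -1.41 -0.37 0.39 -0.131; -1.35 -0.55 0.4 -0.131; -1.27 -0.72 0.39 -0.131
-1.16 -0.87 0.39 -0.131; -1.04 -1.03 0.4 -0.131; -0.89 -1.15 0.39 -0.131; -0.74 -1.25 0.39 -0.131; -0.56 -1.35 0.4 -0.131
-0.39 -1.4 0.39 -0.131; -0.2 -1.44 0.4 -0.131
```

View pics/p4.png

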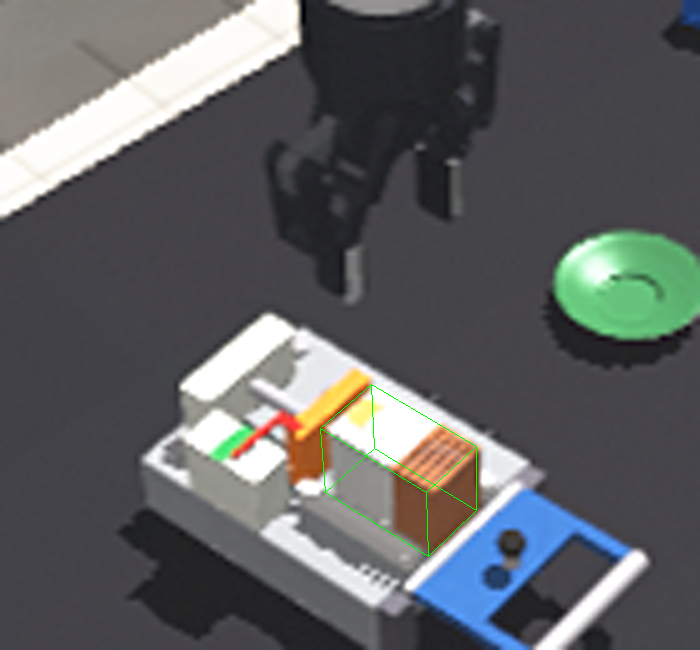

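The lamp overlay at jig x = 40 matches, about 10 mm short of the stop, and the gate is still flat. Returning to the bar.

```bash
python3 - <<'E'
from h import *
plan([.492,.028,.17],1.703)
E
```

```text
tcp [0.613  0.0436 0.218 ] yaw 0.129 tilt 0.004 dyaw 1.574 N 12
-1.02 -0 0.4 -0.131; -1.01 -0.13 0.39 -0.131; -0.98 -0.27 0.4 -0.131; -0.94 -0.39 0.39 -0.131; -0.88 -0.51 0.4 -0.131
-0.81 -0.62 0.39 -0.131; -0.72 -0.72 0.4 -0.131; -0.62 -0.81 0.4 -0.131; -0.51 -0.88 0.39 -0.131; -0.39 -0.94 0.4 -0.131
-0.26 -0.99 0.39 -0.131; -0.13 -1 0.4 -0.131
```

Request:
{"api": "step_arm", "payload": {
  "increments": "-1 0 0.2 -0.131; -1 -0.1 0.2 -0.131; -1 -0.3 0.3 -0.131; -0.9 -0.4 0.4 -0.131; -0.9 -0.5 0.4 -0.131",
  "hand": -0.3,
  "force": 25
}}

```text
clock: 15.6
tcp_pos: [0.5599, 0.037, 0.199]
tcp_rot: [-2.899, -1.208, 0.005]
contact_force: [-1.2, 0.3, -0.9]
grip_width: 0.0301
```

Request:
{"api": "step_arm", "payload": {
  "increments": "-0.8 -0.6 0.4 -0.131; -0.7 -0.7 0.4 -0.131; -0.6 -0.8 0.4 -0.131; -0.5 -0.9 0.4 -0.131; -0.4 -0.9 0.4 -0.131"
}}

```text
clock: 16.1
tcp_pos: [0.5102, 0.0303, 0.1791]
tcp_rot: [-2.356, -2.075, 0.004]
contact_force: [0.6, 0.2, 0.9]
grip_width: 0.0302
```

Request:
{"api": "step_arm", "payload": {
  "increments": "-0.3 -1 0.4 -0.131; -0.1 -1 0.4 -0.131; 0 0 0 0; 0 0 0 0"
}}

```text
clock: 16.5
tcp_pos: [0.4913, 0.0278, 0.172]
tcp_rot: [-2.075, -2.357, 0.001]
contact_force: [0.4, -0.3, 0.9]
grip_width: 0.0299
```

```bash
python3 - <<'E'
from h import *
p=avg(6)
plan([.492,.028,.09],1.703)
overlay("pics/q1.png","side",(170,310,120,250),5,[])
E
```

```text
avg [0.4923 0.0281 0.1727] [0.0002 0.0001 0.0002] F [-0.08  0.53 -0.34] w 0.0298 t 16.8
tcp [0.4923 0.0281 0.1728] yaw 1.700 tilt 0.001 dyaw 0.003 N 2
-0 -0.02 4.14 -0.001; -0 -0.02 4.14 -0.001
```

View pics/q1.png

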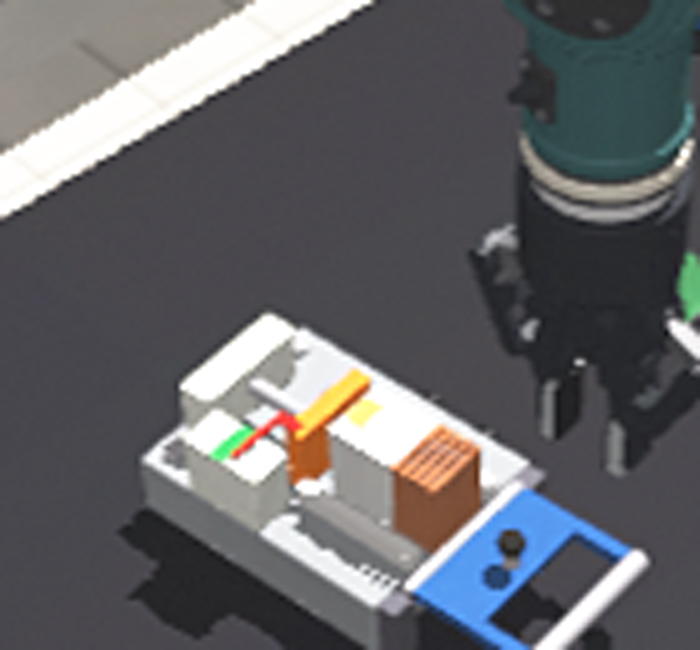

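Request:
{"api": "step_arm", "payload": {
  "increments": "0 0 4 0; 0 0 4 0; 0 0 3 0; 0 0 1.5 0; 0 0 1 0"
}}

```text
clock: 17.35
tcp_pos: [0.4914, 0.028, 0.0363]
tcp_rot: [-2.072, -2.361, 0.002]
contact_force: [-0.3, -0.9, 0.3]
grip_width: 0.0299
```

Request:
{"api": "step_arm", "payload": {
  "increments": "0 0 0 0; 0 0 0 0; 0 0 0 0; 0 0 0 0; 0 0 0 0",
  "hand": -1
}}

```text
clock: 17.85
tcp_pos: [0.492, 0.0281, 0.0383]
tcp_rot: [2.072, 2.361, 0.002]
contact_force: [-0.5, 1.7, 0.2]
grip_width: 0.011
```

```bash
python3 - <<'E'
from h import *
p=avg(5)
q=(p-[J[0],J[1],0])
print("jig x of tcp",q[0]*np.cos(J[2])+q[1]*np.sin(J[2]))
overlay("pics/q2.png","side",(170,310,120,250),5,[])
E
```

```text
avg [0.492  0.0281 0.0382] [0.     0.     0.0001] F [ 0.03  1.16 -0.42] w 0.0109 t 18.1
jig x of tcp -0.0801377627057359
```

View pics/q2.png

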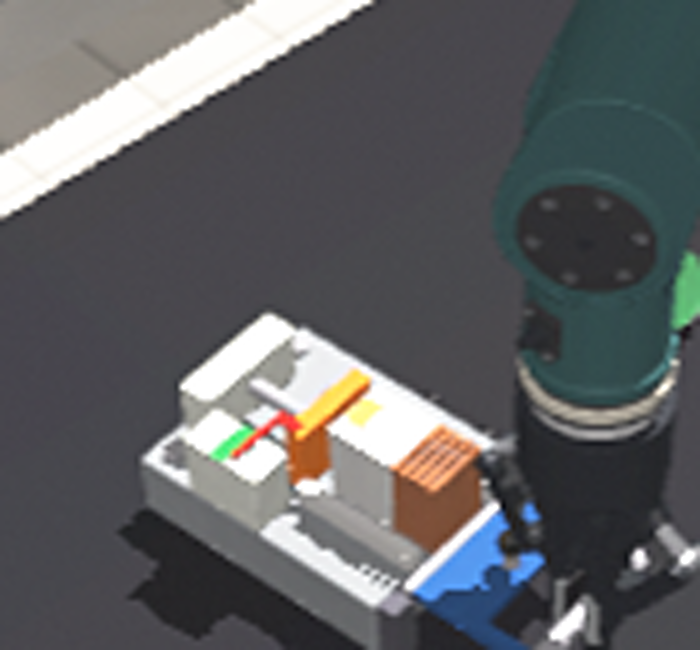

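Bar gripped (10.9 mm). Swinging up along the arc to about 0.6 rad.

Request:
{"api": "step_arm", "payload": {
  "increments": "0 0.02 -0.57 0; 0 0.1 -0.79 0; 0 0.17 -0.78 0; 0 0.25 -0.76 0; 0 0.33 -0.73 0"
}}

```text
clock: 18.65
tcp_pos: [0.4999, 0.029, 0.0747]
tcp_rot: [-2.072, -2.36, 0.001]
contact_force: [0.1, 2.3, -4.5]
grip_width: 0.0107
```

Request:
{"api": "step_arm", "payload": {
  "increments": "0 0.4 -0.69 0; 0 0.46 -0.65 0; 0 0.53 -0.6 0; 0 0.59 -0.55 0; 0 0.63 -0.48 0"
}}

```text
clock: 19.15
tcp_pos: [0.5206, 0.0316, 0.1035]
tcp_rot: [-2.068, -2.356, 0.016]
contact_force: [-11.3, 2.5, 5.1]
grip_width: 0.0106
```

```bash
python3 - <<'E'
from h import *
p=avg(5)
q=(p-[J[0],J[1],0]); c,s=np.cos(J[2]),np.sin(J[2])
x=q[0]*c+q[1]*s
print("jig x of tcp",x,"y",-q[0]*s+q[1]*c,"angle",np.arctan2(-x,p[2]+.0018-.04))
overlay("pics/q3.png","side",(170,310,120,250),5,[])
E
```

```text
avg [0.5214 0.0317 0.1042] [0. 0. 0.] F [-10.29   1.45   9.52] w 0.011 t 19.4
jig x of tcp -0.050592820573258784 y -0.00010851636196203707 angle 0.654005956651448
```

View pics/q3.png

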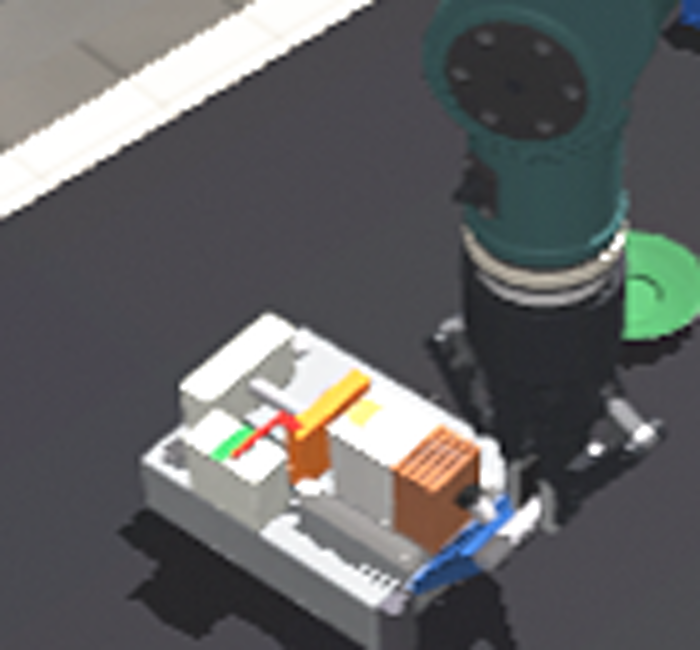

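Request:
{"api": "step_arm", "payload": {
  "increments": "0 0.25 -0.35 0; 0 0.33 -0.24 0; 0 0.35 -0.18 0; 0 0.37 -0.17 0; 0 0 0 0"
}}

```text
clock: 19.95
tcp_pos: [0.5334, 0.0332, 0.1133]
tcp_rot: [-2.068, -2.356, 0.017]
contact_force: [-8.3, 0.0, 4.6]
grip_width: 0.0108
```

```bash
cat >> h.py <<'E'
def chk(fn):
    p=avg(5); F=[]
    q=(p-[J[0],J[1],0]); c,s=np.cos(J[2]),np.sin(J[2])
    x=q[0]*c+q[1]*s; z=p[2]+.0018-.04; th=np.arctan2(-x,z)
    f=ctrl.get_state()["contact_force"]; fx=f[0]*c+f[1]*s
    print("jig x %.4f y %.4f th %.3f r %.4f"%(x,-q[0]*s+q[1]*c,th,np.hypot(x,z)),"push %.1f radial %.1f"%(-(fx*np.cos(th)+f[2]*np.sin(th)),-fx*np.sin(th)+f[2]*np.cos(th)))
    overlay(fn,"side",(180,300,140,240),6,[])
E
python3 - <<'E'
from h import *
chk("pics/q4.png")
E
```

```text
avg [0.5336 0.0333 0.1133] [0. 0. 0.] F [-10.72   1.32   8.57] w 0.0107 t 20.2
jig x -0.0382 y -0.0002 th 0.471 r 0.0843 push 4.9 radial 12.8
```

View pics/q4.png

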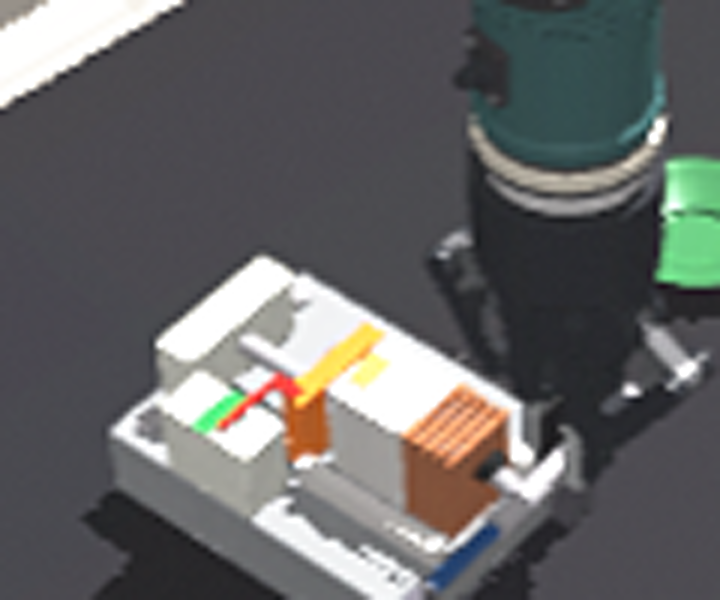

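The side view shows the pad at the fin face and the stop unmoved. The readings suggest the bar is creeping towards the fingertips, so I'll open a little, sink 8 mm and grip again.

Request:
{"api": "step_arm", "payload": {
  "increments": "0 0 0 0; 0 0 0 0; 0 0 0 0",
  "hand": -0.55
}}

```text
clock: 20.55
tcp_pos: [0.5379, 0.0333, 0.1134]
tcp_rot: [-2.072, -2.36, 0.005]
contact_force: [-5.5, -0.0, 3.8]
grip_width: 0.0192
```

```bash
python3 - <<'E'
from h import *
chk("pics/q5.png")
E
```

```text
avg [0.5379 0.0333 0.1133] [0. 0. 0.] F [-5.36 -0.22  3.89] w 0.0192 t 20.8
jig x -0.0340 y -0.0008 th 0.425 r 0.0824 push 2.8 radial 6.4
```

View pics/q5.png

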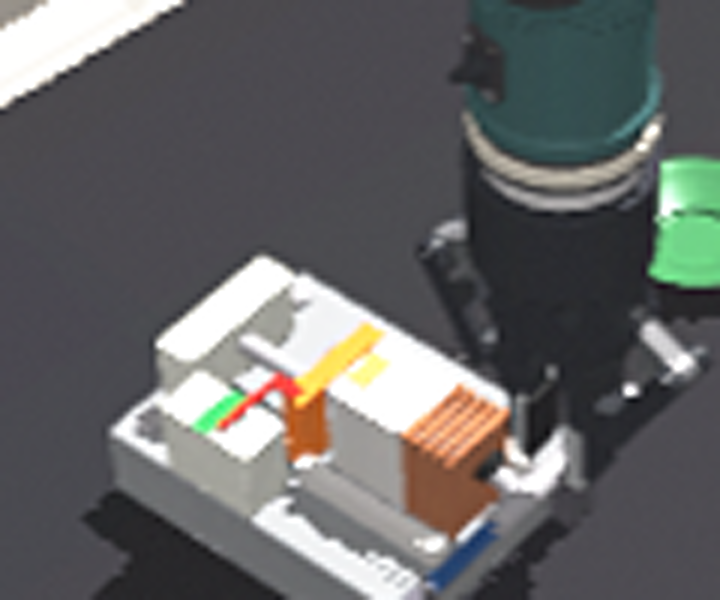

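Request:
{"api": "step_arm", "payload": {
  "increments": "0 -0.4 0 0; 0 0 0.3 0; 0 0 0.4 0; 0 0 0.5 0; 0 0 0 0",
  "hand": -0.45
}}

```text
clock: 21.35
tcp_pos: [0.5352, 0.0334, 0.1003]
tcp_rot: [-2.072, -2.361, 0.001]
contact_force: [-0.5, 0.4, -0.7]
grip_width: 0.0236
```

```bash
python3 - <<'E'
from h import *
chk("pics/q6.png")
E
```

```text
avg [0.5353 0.0336 0.1009] [0.0001 0.     0.0002] F [-0.28 -0.01  0.11] w 0.0233 t 21.6
jig x -0.0365 y -0.0001 th 0.528 r 0.0726 push 0.1 radial 1.1
```

View pics/q6.png

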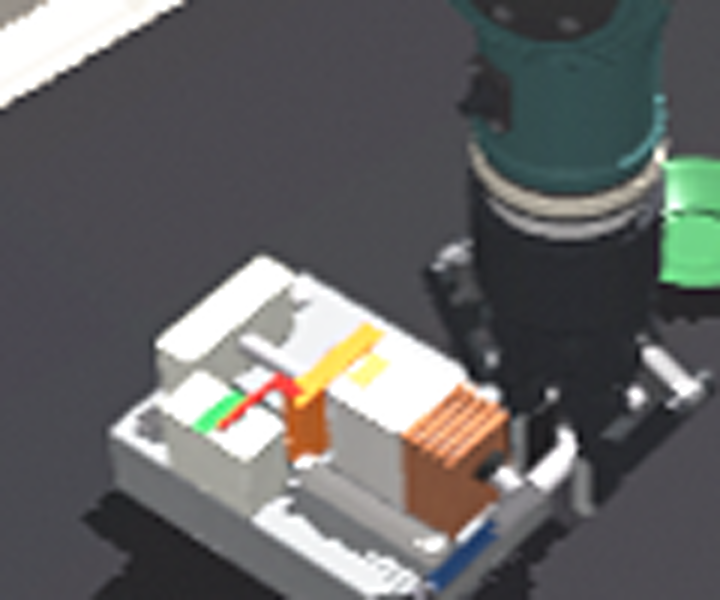

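Request:
{"api": "step_arm", "payload": {
  "increments": "0 0 0 0; 0 0 0 0; 0 0 0 0; 0 0 0 0",
  "hand": -1
}}

```text
clock: 22.05
tcp_pos: [0.5346, 0.0335, 0.1012]
tcp_rot: [-2.072, -2.361, 0.001]
contact_force: [-1.6, -0.3, 3.0]
grip_width: 0.0113
```

```bash
python3 - <<'E'
from h import *
chk("pics/q7.png")
E
```

```text
avg [0.5347 0.0335 0.1011] [0. 0. 0.] F [-2.6  -0.31  3.58] w 0.0112 t 22.3
jig x -0.0372 y -0.0001 th 0.534 r 0.0731 push 0.3 radial 5.4
```

Request:
{"api": "step_arm", "payload": {
  "increments": "0 0.3 -0.16 0; 0 0.3 -0.14 0; 0 0.38 -0.14 0; 0 0.38 -0.13 0; 0 0 0 0"
}}

```text
clock: 22.85
tcp_pos: [0.5462, 0.0349, 0.1067]
tcp_rot: [-2.071, -2.358, 0.008]
contact_force: [-7.1, -0.5, 7.8]
grip_width: 0.0108
```

```bash
sed -i 's/z=p\[2\]+.0018-.04/z=p[2]+OFF-.04/' h.py; echo 'OFF=.0097' >> h.py; python3 - <<'E'
from h import *
chk("pics/q8.png")
E
```

```text
avg [0.5462 0.0349 0.1067] [0. 0. 0.] F [-7.07  0.11  6.88] w 0.0109 t 23.1
jig x -0.0256 y -0.0002 th 0.323 r 0.0806 push 4.1 radial 8.9
```

View pics/q8.png

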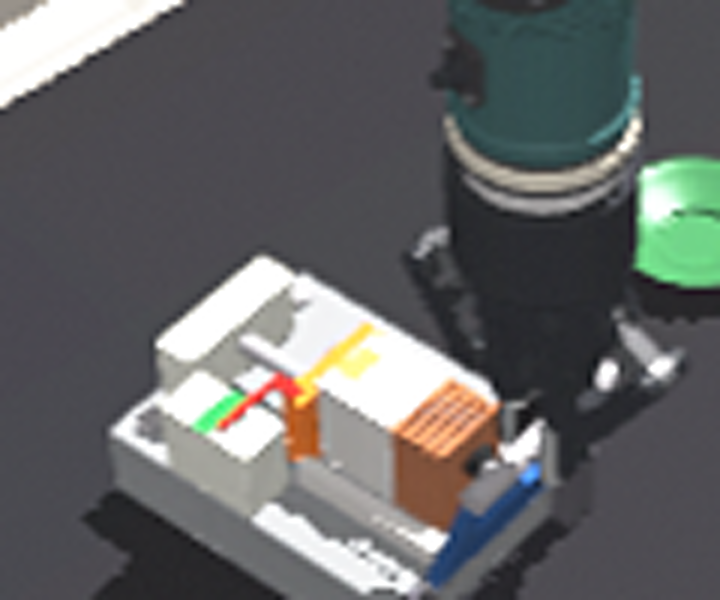

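The lamp is nearly at the stop and the pointer is still at rest. Going on in small steps.

Request:
{"api": "step_arm", "payload": {
  "increments": "0 0.25 -0.12 0; 0 0.25 -0.1 0; 0 0.25 -0.08 0; 0 0.25 -0.08 0; 0 0 0 0"
}}

```text
clock: 23.65
tcp_pos: [0.5543, 0.0359, 0.1097]
tcp_rot: [-2.069, -2.357, 0.012]
contact_force: [-8.3, -0.5, 3.5]
grip_width: 0.011
```

```bash
python3 - <<'E'
from h import *
chk("pics/q9.png")
E
```

```text
avg [0.5544 0.0359 0.1097] [0. 0. 0.] F [-8.61 -0.28  4.34] w 0.0111 t 23.9
jig x -0.0173 y -0.0003 th 0.215 r 0.0813 push 7.5 radial 6.9
```

View pics/q9.png

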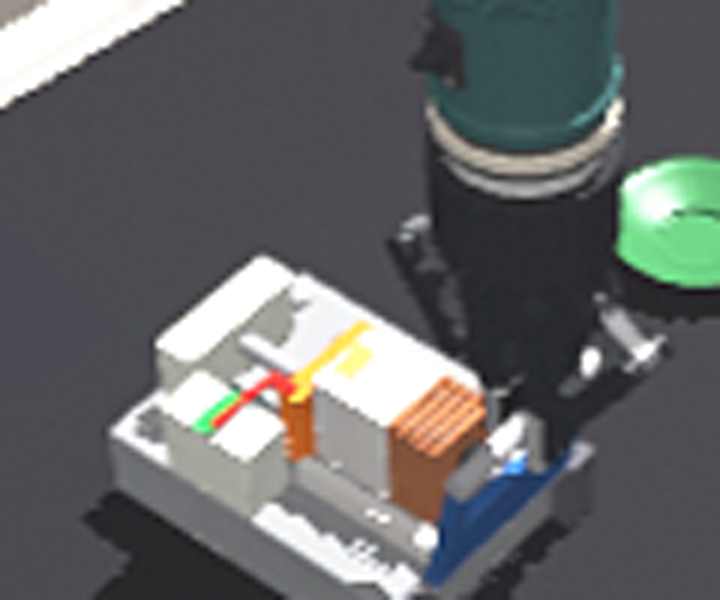

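The pointer has just begun to move, to about (215,424) in the crop, at the edge of the green. The gate is at about 0.21 rad.

Request:
{"api": "step_arm", "payload": {
  "increments": "0 0.25 -0.07 0; 0 0.25 -0.05 0; 0 0.25 -0.05 0; 0 0.2 -0.03 0; 0 0 0 0"
}}

```text
clock: 24.45
tcp_pos: [0.5624, 0.0369, 0.1116]
tcp_rot: [-2.068, -2.356, 0.016]
contact_force: [-10.6, -0.5, 6.4]
grip_width: 0.011
```

```bash
python3 - <<'E'
from h import *
chk("pics/q10.png")
E
```

```text
avg [0.5623 0.0369 0.1116] [0. 0. 0.] F [-10.59  -0.43   6.76] w 0.0112 t 24.7
jig x -0.0093 y -0.0003 th 0.114 r 0.0818 push 10.3 radial 7.7
```

View pics/q10.png

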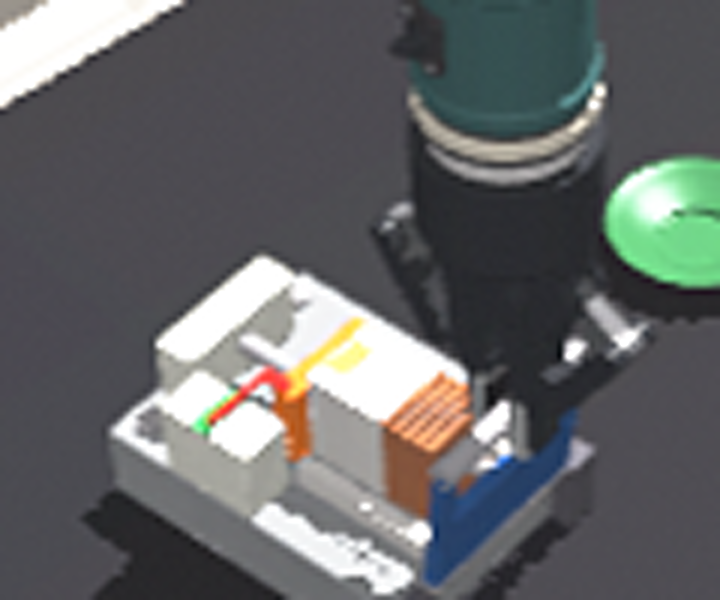

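Request:
{"api": "step_arm", "payload": {
  "increments": "0 0.25 -0.02 0; 0 0.25 -0.01 0; 0 0.25 0 0; 0 0.1 0 0; 0 0 0 0"
}}

```text
clock: 25.25
tcp_pos: [0.5699, 0.0379, 0.112]
tcp_rot: [-2.067, -2.355, 0.019]
contact_force: [-12.2, -1.4, 9.3]
grip_width: 0.0112
```

```bash
python3 - <<'E'
from h import *
chk("pics/q11.png")
im,_=cams.camera("side"); cv2.imwrite("pics/q11z.png",cv2.resize(im[190:250,195:295,::-1],None,fx=8,fy=8,interpolation=cv2.INTER_CUBIC))
im,_=cams.camera("top"); cv2.imwrite("pics/q11t.png",cv2.resize(im[105:195,240:330,::-1],None,fx=6,fy=6,interpolation=cv2.INTER_CUBIC))
E
```

```text
avg [0.5699 0.0379 0.112 ] [0. 0. 0.] F [-12.33  -0.35   8.46] w 0.0112 t 25.5
jig x -0.0017 y -0.0004 th 0.021 r 0.0817 push 11.3 radial 9.3
```

View pics/q11z.png

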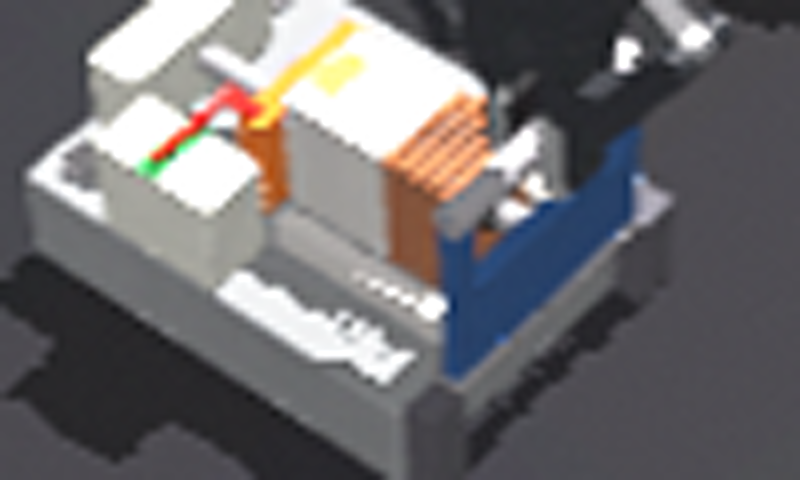

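View pics/q11t.png

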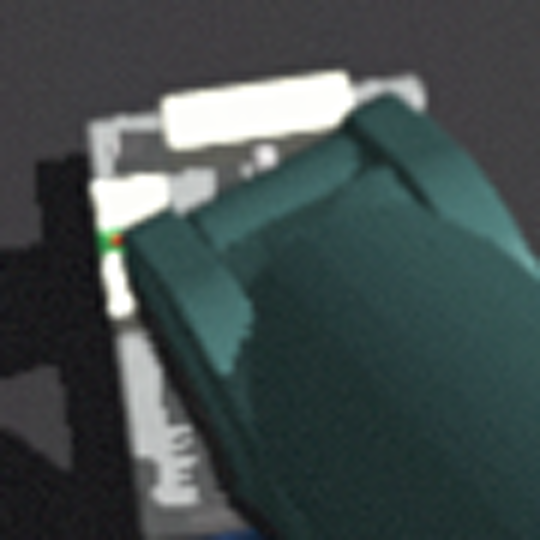

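The top view puts the red pointer in the middle of the green zone: red at row 240, green about 230 to 250 in the crop. One measured check with an overlay at 9 mm travel, then hand in if it's steady.

```bash
python3 - <<'E'
from h import *
overlay("pics/f1.png","side",(195,295,180,250),8,[(J,(94,106,-28,28,40,82),(255,255,0)),(J,(24,94,-20,20,40,90),(0,255,0))])
overlay("pics/f1r.png","side",(195,295,180,250),8,[])
avg(6)
for q in ["objective","beaker","bottle","dish","driver"]: print(q,[(np.round(b["pixel"]),round(b["p"],2)) for b in cams.boxes_of(q,"side")[:1]])
E
```

```text
avg [0.5699 0.0379 0.112 ] [0. 0. 0.] F [-12.48  -0.58   9.05] w 0.0108 t 26.05
objective [(array([332., 198.]), 0.62)]
beaker [(array([231., 328.]), 0.65)]
bottle [(array([152., 318.]), 0.83)]
dish [(array([294., 176.]), 0.9)]
driver [(array([196., 302.]), 0.65)]
```

View pics/f1.png

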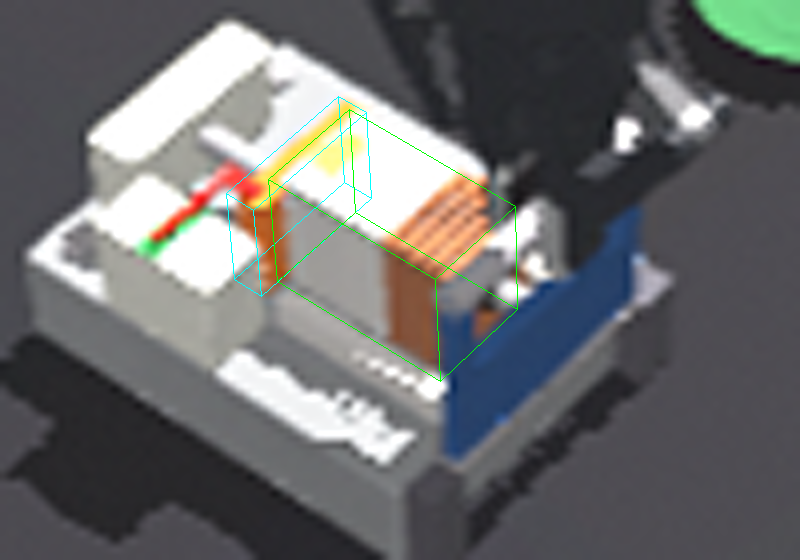

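Stop and lamp match the 9 mm overlay to within about one pixel, the readings are steady and the bystanders are in place. Handing in.

```bash
python3 - <<'E'
from rig import ctrl
ctrl.job_done(); print(ctrl.get_state()["clock"])
E
```

```text
the job is handed in; nothing more can be done
the job is handed in; nothing more can be done
```

I handed the job in at about 26 s with the gate held upright and the red pointer in the green zone. The job reported no verdict.

**What I did:** I pulled the gate flat, stood the lamp in the trough with its lens end to the stop about 10 mm short of it, and let go. Then I gripped the bar and swung the gate up in small steps until lamp and stop were pushed back.

**Last checks:**
- **Pointer:** it sits in the middle of the green in the top view, and the gate is at about 0.02 rad by the arm's pose.
- **Lamp and stop:** both match an overlay at 9 mm of stop travel to about one side-camera pixel (roughly 2 mm). The lamp looks flush against the stop.
- **Steadiness:** the arm's pose did not change over repeated readings. The fingers hold the bar and, from the arm's pose, the tips stand about 14 mm above the lamp.
- **Bystanders:** the networks found the objective, beaker, bottle and dish within about 3 pixels of where they started. The driver had no reliable side-view detection at the start to compare with, but the arm never worked near it.

**What disagreed or went wrong:**
- **Push force:** I read about 11 N at the bar, against the 7 to 8 N you gave. I put this down to friction and a vertical load of about 9 N in the grip. I could not measure the forces at the lamp and stop directly.
- **Slipping grip:** part way up, the bar crept towards the fingertips. I opened the fingers, sank them about 12 mm and gripped again before the stop was loaded.

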